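# Check the welds of a batch of brackets

### The job

Put every bracket on the table into a pocket of the inspection fixture, any pocket, with its bare tail pointing away from the robot, and lay the retaining bar across the two cradles over the tails. Then take the pencil probe and lead its tip slowly (about 20 mm/s) along each bracket's weld from the end nearer the robot to the end by the tail, keeping it just above or lightly on the bead, never more than a few millimetres off: the bracket with the longest web first, the shortest last. Finally hang the probe back in its holder, leaving brackets and bar in place and the hammer, square and can alone.

Things in the scene. Friction and masses are not known exactly. Their poses are not given: they have to be found in the camera images.
- fixture: fixed steel fixture, plate 166 (x) x 290 (y) x 8 mm, origin at the centre of its underside, +x away from the robot. On it three open-topped pockets side by side, each 150 (x) x 60 (y) mm, at y = 64, 0, -64, between aluminium strips 6 mm high, 4 wide. At x = 54, y = 124 and -124 two dark steel cradles: seats 18 mm above the table, 30 mm long in y, between lips 42 mm apart in x and 14 mm high
- bay_left (a point): centre of the floor of the pocket on the fixture's +y side; axes as the fixture's
- bay_mid (a point): centre of the floor of the middle pocket; axes as the fixture's
- bay_right (a point): centre of the floor of the pocket on the fixture's -y side; axes as the fixture's
- bar_seat (a point): point midway between the two cradles at seat height, 18 mm above the table, where the centre of the seated bar's underside belongs; axes as the fixture's
- bar: loose retaining bar: flat aluminium bar 36 (x) x 270 (y) x 12 mm, with an upright black grip block at its centre 16 (x) x 40 (y) mm, from z = 12 to 78 mm; 0.28 to 0.56 kg; origin at the centre of the underside. Either way round will do. Seated, it crosses the bare tails of the brackets 4 mm above their base plates
- bracket_long: loose welded steel bracket with the long web (may be absent): base plate 140 (x) x 52 (y) x 6 mm; upright web 92 long (x) x 8 mm thick (y), z = 6 to 44, centred at x = -22, y = 0, leaving a bare tail at +x; a dark weld bead 7 mm wide runs in the corner of web and plate, on the web's +y side only. Origin at the centre of the underside; 0.28 to 0.56 kg. The tail must point away from the robot
- seam_long_near (a point): end of the weld on the -x side (away from the tail) of the long bracket: point on the bead's surface at (-63, 8.5, 9) mm in the bracket's frame, whose axes it shares
- seam_long_centre (a point): middle of the weld of the long bracket: point on the bead's surface at (-22, 8.5, 9) mm in the bracket's frame, whose axes it shares
- seam_long_far (a point): end of the weld on the +x side (towards the tail) of the long bracket: point on the bead's surface at (19, 8.5, 9) mm in the bracket's frame, whose axes it shares
- bracket_medium: loose welded steel bracket with the medium web (may be absent): base plate 140 (x) x 52 (y) x 6 mm; upright web 70 long (x) x 8 mm thick (y), z = 6 to 44, centred at x = -22, y = 0, leaving a bare tail at +x; a dark weld bead 7 mm wide runs in the corner of web and plate, on the web's +y side only. Origin at the centre of the underside; 0.28 to 0.56 kg. The tail must point away from the robot
- seam_medium_near (a point): end of the weld on the -x side (away from the tail) of the medium bracket: point on the bead's surface at (-52, 8.5, 9) mm in the bracket's frame, whose axes it shares
- seam_medium_centre (a point): middle of the weld of the medium bracket: point on the bead's surface at (-22, 8.5, 9) mm in the bracket's frame, whose axes it shares
- seam_medium_far (a point): end of the weld on the +x side (towards the tail) of the medium bracket: point on the bead's surface at (8, 8.5, 9) mm in the bracket's frame, whose axes it shares
- bracket_short: loose welded steel bracket with the short web (may be absent): base plate 140 (x) x 52 (y) x 6 mm; upright web 48 long (x) x 8 mm thick (y), z = 6 to 44, centred at x = -22, y = 0, leaving a bare tail at +x; a dark weld bead 7 mm wide runs in the corner of web and plate, on the web's +y side only. Origin at the centre of the underside; 0.28 to 0.56 kg. The tail must point away from the robot
- seam_short_near (a point): end of the weld on the -x side (away from the tail) of the short bracket: point on the bead's surface at (-41, 8.5, 9) mm in the bracket's frame, whose axes it shares
- seam_short_centre (a point): middle of the weld of the short bracket: point on the bead's surface at (-22, 8.5, 9) mm in the bracket's frame, whose axes it shares
- seam_short_far (a point): end of the weld on the +x side (towards the tail) of the short bracket: point on the bead's surface at (-3, 8.5, 9) mm in the bracket's frame, whose axes it shares
- probe: loose cordless pencil probe, 136 mm long, 0.15 kg, round about its own z axis; origin at the point of its tip, z up along it. Steel nose radius 3.5 mm from z = 0 to 45, widening to radius 9 at z = 60 to 78, flange radius 20 from 78 to 84, black grip radius 11 from 84 to 136
- holder: fixed probe holder: upright grey square tube on a 90 x 90 x 10 mm base, origin at the centre of its underside; rim at z = 90 mm, 26 mm square inside, 42 mm outside. The probe hangs in it upright with its flange on the rim and its tip 12 mm above the table
- hammer: bystander: hammer lying beyond the fixture, about 250 mm long; leave alone
- square: bystander: steel setting square, 100 x 50 x 80 mm, standing; leave alone
- can: bystander: grey can, radius 33, 120 mm high, standing; leave alone
Things that resemble listed ones, but are neither listed nor needed, are in the scene too. What is shaped like the bracket_medium but blue, purple or yellow is not meant.

How it is judged:
By the outcome, as a careful person would: the job done as asked, in the order asked, and still so for the second after the job is handed in, with the robot touching nothing.
Of bracket_long, bracket_medium, bracket_short only 2 to 3 are there at a start; the rules pass over those that are not, and their reading is None.
At some moment in a run one of bracket_long, bracket_medium, bracket_short may be knocked a few centimetres aside while the robot is not near it.
Once in a run the grip may slacken for a moment while it holds something.
It also fails if it takes over 210 s, if anything falls off the work surface, if the arm or the gripper's body presses on something with over 40 N, if the wrist force passes 120 N, or if a joint passes its speed limit or range.

### The arm

A 6-joint arm with a two-finger parallel gripper is mounted at the origin on the work surface. World frame = base frame: x ahead of the robot, y to its left, z up, the work surface at z = 0. Lengths are in m, angles in rad, forces in N, time in s.
With the tool pointing down it reaches from about 0.275 to 0.85 m from the base axis. Payload 19 kg.
Tool frame: the origin (TCP) lies at the very end of the fingers, on their centre line; the grasp point (between the pads) lies 19 mm behind it; z points along the fingers, y is the line along which they close (so a half turn about z gives the same grasp; the last joint's range is limited). The gripper opens to 85 mm and grips with 20 to 120 N. Pads are 22 mm wide; open, the fingers measure 114 mm over their backs; the gripper's body (76 mm by 85 mm) begins 54 mm behind the grasp point. The pads swing forward as they close: fully open they stand 13 mm farther back than shut.
Start: joints at [-1.435, 0.15, 1.437, -0, 1.554, -0.134], TCP at [0.153, -0.554, 0.231] pointing down, gripper open.
Joint ranges: [-2.8, 2.8], [-0.68, 2.1], [0.12, 2.68], [-1.39, 4.53], [0.16, 2.79], [-2.81, 2.81]. Speed limits (rad/s): [1.89, 1.89, 2.22, 3.01, 3.01, 3.01].

### API

Orientations are given as a 3x3 rotation matrix whose columns are the frame's x, y, z axes.
In Python, from cell import bot, vision, order gives the robot as it stands.
- The arm moves only by the tool move_arm, never from a script. Its argument "series" is a list of rows, each an object with "dp": the shift along the tool's x, y, z in units of 25 cm (1.0 is 25 cm), a list of three; "rot": the turn, a rotation vector about the tool's x, y, z in units of pi rad (1.0 is pi rad), a list of three. A call has exactly 5 rows; each row is the pose to reach, as a shift and turn from the pose commanded when the call began, along the tool's axes at that moment, turning the shorter way round; what a row does not reach only later rows make up. A row lasts 1/8 s, in which the tool goes at most 62.5 mm and 10.7 degrees, less where a joint would pass 70% of its speed; a pose out of reach is approached as far as the arm can. A call with a number of a shift or a turn outside -1 to 1 is refused whole. A call with a gripper value outside its range is refused whole. "jaw" is the opening, from -1 (shut) to 1 (fully open), set as the call begins (left out, the last holds). The fingers move at their own pace and stop on an object; "newtons" is the grip in N (left out, the last holds). Time passes only in rows, so rows that repeat a pose let the fingers close, or fill a call up. It gives the time, the measured TCP pose, the force, the opening and the grip force at its end, in the units of the state.
- bot.sense(): the state, without advancing time (a new reading comes with each control period).
- vision.get_image(name): name is "scene" or "top"; returns a dict with "pixels" (420x560x3 uint8, red, green, blue), "K" (3x3 intrinsics, pixels), "rvec" (rotation vector, rad) and "tvec" (3), from world to camera coordinates, as OpenCV has them. Camera axes: x right, y down, z forward; pixel columns grow to the right and rows downward; lengths in m; the calibration is good to about 2 mm. A picture is of the moment at which its call begins. There is no depth.
- order.close_job(): hands the job in; it is judged then, once.
The state is a dict: "time": time; "joint_positions": joint angles; "dq": joint speeds; "joint_efforts": joint torques, N m; "tcp_pos": TCP position; "eef_rot": TCP orientation; "ft_force": force on the tool from outside, world axes, zero at the start; "moment": the same for the moment, N m; "finger_gap": opening from 0.0 (shut) to 1.0 (fully open); "finger_force": force on a finger pad.
Only numpy, scipy, OpenCV 4.12 (cv2) and the standard library are available. Lean on these libraries where they do the work, as an engineer would, in place of code of your own. Each camera call takes 0.05 s, during which the arm holds its last target. There are 200 camera calls.

## Working session

There is one attempt and no reset: what is moved stays moved. The work goes in short steps, Python scripts to look and compute and a tool call to move; the robot and the scene stay as the last step left them, time stands still between calls to the robot, and variables do not carry over. Pictures are saved under pics/ and viewed, at most 14 in all, crops included, and the job is handed in when it is done.

Besides the shell and the picture viewer there is one more tool, called after "Call:" as name(argument=value, ...) on one line, values as JSON. move_arm: Moves the arm, as the interface text tells. Shifts and turns lie within -1 to 1; 1 stands for 25 cm of shift or pi rad of turn. Its arguments: {"type":"object","properties":{"series":{"type":"array"},"jaw":{"type":"number"},"newtons":{"type":"number"}},"required":["series"]}

```bash
ls; mkdir -p pics; python3 - <<'E'
from cell import bot,vision
import cv2,numpy as np
print(bot.sense())
for n in("scene","top"):
    d=vision.get_image(n); cv2.imwrite(f"pics/{n}0.png",d["pixels"][...,::-1])
    print(n,d["K"],d["rvec"],d["tvec"]); R=cv2.Rodrigues(np.array(d["rvec"]))[0]; print(-R.T@np.array(d["tvec"]).ravel())
E
```

```text
pics
{'time': 0.0, 'joint_positions': array([-1.43501307e+00,  1.50958240e-01,  1.43801919e+00, -3.58066151e-05,
        1.55383524e+00, -1.33977087e-01]), 'dq': array([ 4.17111312e-04,  5.14109242e-05,  2.38466846e-04, -1.48699736e-04,
       -1.01728060e-04, -7.52837124e-05]), 'joint_efforts': array([ 3.20441359e-03, -7.13050389e+01, -5.70866740e+01,  8.03192324e-05,
        8.97764083e-03,  5.52858035e-05]), 'tcp_pos': array([ 0.15318491, -0.55395194,  0.23069718]), 'eef_rot': array([[ 9.63834637e-01,  2.66500942e-01, -2.00621301e-04],
       [ 2.66500987e-01, -9.63833894e-01,  1.20394157e-03],
       [ 1.27485954e-04, -1.21386636e-03, -9.99999255e-01]]), 'ft_force': array([0.56828386, 0.13193048, 0.56965579]), 'moment': array([0.04987704, 0.0196606 , 0.00123135]), 'finger_force': 0.0, 'finger_gap': 1.0003703696321191}
scene [[424.09414342   0.         279.73387518]
 [  0.         424.09414342 214.10291589]
 [  0.           0.           1.        ]] [ 2.27292048  0.86838749 -0.31739244] [-0.40811638 -0.25561786  1.42913296]
[ 1.05757365 -0.59453355  0.89576131]
top [[398.5675109    0.         278.93581003]
 [  0.         398.5675109  214.00566561]
 [  0.           0.           1.        ]] [ 2.20851326 -2.17680221  0.1341784 ] [-0.05046512  0.54487769  1.04552817]
[ 0.45142186 -0.00642744  1.09029563]
```

View pics/top0.png

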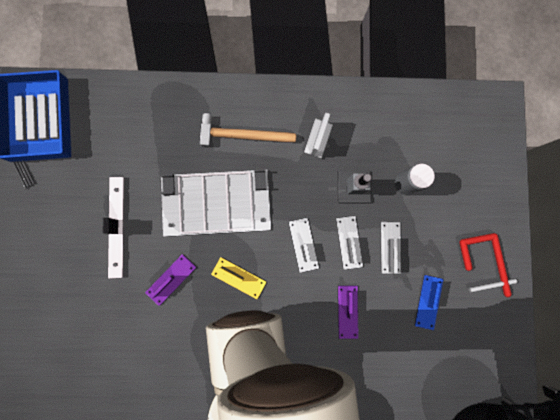

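View pics/scene0.png

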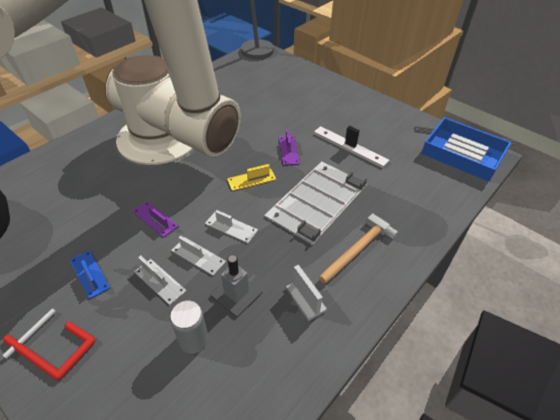

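Top view: fixture at (216,203); bar at (116,227); probe in its holder at (357,183); can at (420,178). The bracket candidates are grey at (304,245), (349,243) and (391,247). The purple, yellow and blue ones are decoys. Next I take an enlarged crop to tell web lengths and tail directions apart.

```bash
cat > h.py <<'E'
import cv2,numpy as np,time
from cell import bot,vision
def grab(n):
    d=vision.get_image(n); d["R"]=cv2.Rodrigues(np.array(d["rvec"]))[0]; d["t"]=np.array(d["tvec"]).ravel(); d["K"]=np.array(d["K"]); d["bgr"]=np.ascontiguousarray(d["pixels"][...,::-1]); return d
def proj(d,P):
    return cv2.projectPoints(np.atleast_2d(np.array(P,float)),np.array(d["rvec"],float),np.array(d["tvec"],float),d["K"],None)[0].reshape(-1,2)
def ray(d,uv):
    v=d["R"].T@np.linalg.solve(d["K"],np.array([uv[0],uv[1],1.])); return -d["R"].T@d["t"],v/np.linalg.norm(v)
def plane(d,uv,z):
    c,v=ray(d,uv); return c+v*(z-c[2])/v[2]
def tri(d1,u1,d2,u2):
    P=[np.asarray(d["K"])@np.c_[d["R"],d["t"]] for d in(d1,d2)]
    X=cv2.triangulatePoints(P[0],P[1],np.array(u1,float).reshape(2,1),np.array(u2,float).reshape(2,1)).ravel(); X=X[:3]/X[3]
    return X,[np.linalg.norm(proj(d,X)[0]-u) for d,u in((d1,u1),(d2,u2))]
E
python3 - <<'E'
import cv2,numpy as np
t=cv2.imread("pics/top0.png")[205:285,280:410];s=cv2.imread("pics/scene0.png")[195:315,125:275]
a=cv2.resize(t,(650,400),interpolation=cv2.INTER_CUBIC);b=cv2.resize(s,(750,600),interpolation=cv2.INTER_CUBIC)
cv2.imwrite("pics/c1.png",a);cv2.imwrite("pics/c2.png",b)
E
```

```text
(no output)
```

View pics/c1.png

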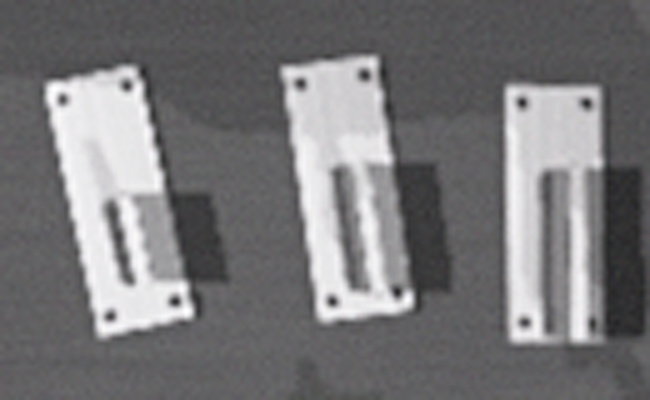

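View pics/c2.png

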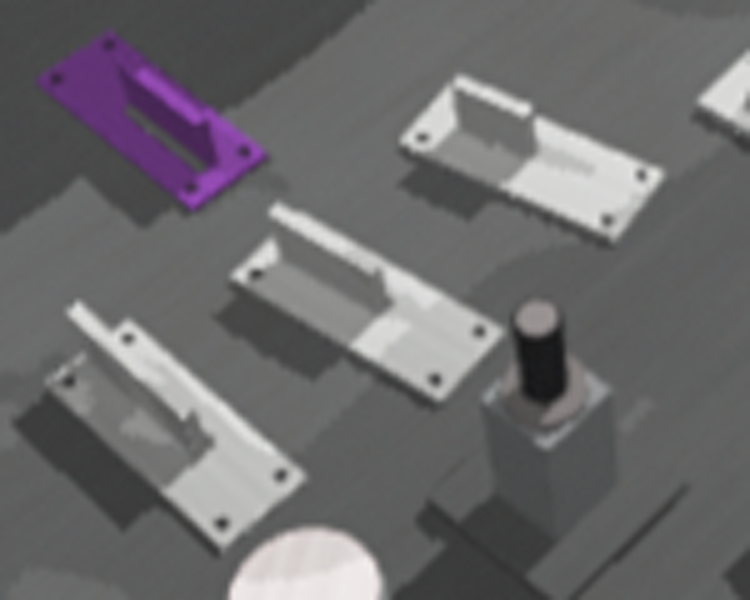

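c1/c2 show three grey brackets, all with tails away from the robot and the dark bead on the +y (left) side. The web lengths identify them: short at top (304,245), medium at (349,243), long at (391,247). The colour of the other four rules them out. Now I measure.

```bash
cat >> h.py <<'E'
def rects(d,thr=105,amin=400):
    hsv=cv2.cvtColor(d["bgr"],cv2.COLOR_BGR2HSV)
    m=((hsv[...,2]>thr)&(hsv[...,1]<60)).astype(np.uint8)*255
    cs=cv2.findContours(m,cv2.RETR_EXTERNAL,cv2.CHAIN_APPROX_NONE)[0]
    return [c for c in cs if cv2.contourArea(c)>amin],m
def rect_at(d,uv,z,thr=105):
    """min-area rectangle, on plane z, of the bright blob around pixel uv; centre, long-axis yaw, (long, short)"""
    for c in rects(d,thr)[0]:
        if cv2.pointPolygonTest(cv2.convexHull(c),tuple(map(float,uv)),False)>=0:
            P=np.array([plane(d,p,z)[:2] for p in c[:,0,:]],np.float32)*1000
            (cx,cy),(w,h),a=cv2.minAreaRect(P)
            if w<h: w,h,a=h,w,a+90
            return np.array([cx,cy]).round(1),round((a+90)%180-90,2),(round(w,1),round(h,1))
E
python3 - <<'E'
from h import *
t=grab("top")
print(bot.sense()["time"])
for n,uv,z in(("short",(300,240),.006),("med",(345,235),.006),("long",(388,235),.006),("fix",(216,203),.008),("bar",(116,200),.012)):
    for thr in(95,110,130): print(n,thr,rect_at(t,uv,z,thr))
s=grab("scene")
c1=lambda x,y:(280+x/5-.4,205+y/5-.4); c2=lambda x,y:(125+x/5-.4,195+y/5-.4)
for n,a,b in(("short webtop tail",c1(128,197),c2(533,108)),("short webtop near",c1(150,278),c2(460,78)),("med near",c1(383,287),c2(275,210)),("med hole tail L",c1(300,84),c2(480,331)),("long hole tail L",c1(521,103),c2(281,475)),("long hole tail R",c1(587,103),c2(222,523)),("short hole tail L",c1(63,99),c2(641,175))):
    print(n,tri(t,a,s,b))
def big(d,u,v,w,h,k): return cv2.resize(d["bgr"][v:v+h,u:u+w],None,fx=k,fy=k,interpolation=cv2.INTER_CUBIC)
cv2.imwrite("pics/f1.png",np.vstack([big(t,100,160,180,120,4.4)[:,:792]]))
a=big(s,255,115,140,130,4); cv2.imwrite("pics/f2.png",a)
E
```

```text
0.15
short 95 (array([413.3, 142.2]), 66.08, (1117.0, 635.5))
short 110 (array([ 464.6, -110.3]), 13.09, (142.6, 54.6))
short 130 (array([ 464.8, -110.3]), 13.09, (141.8, 54.0))
med 95 (array([413.3, 142.2]), 66.08, (1117.0, 635.5))
med 110 (array([ 473.2, -236. ]), 8.43, (142.4, 54.6))
med 130 (array([ 473.1, -235.9]), 8.2, (141.9, 53.9))
long 95 (array([413.3, 142.2]), 66.08, (1117.0, 635.5))
long 110 (array([ 461.3, -350.4]), -0.56, (142.2, 52.9))
long 130 (array([ 460.4, -350.3]), -0.56, (140.3, 52.7))
fix 95 (array([413.4, 141.9]), 66.08, (1114.9, 634.3))
fix 110 (array([576.7, 130.8]), -85.76, (292.3, 168.5))
fix 130 (array([576.6, 130.5]), -85.75, (291.4, 167.9))
bar 95 (array([413.5, 141.4]), 66.08, (1110.8, 632.0))
bar 110 (array([505.1, 394.1]), 1.97, (270.4, 39.1))
bar 130 (array([505.2, 393.7]), 2.01, (270.2, 38.1))
short webtop tail (array([ 0.46700314, -0.11024957,  0.04854922]), [np.float64(0.6498503210020292), np.float64(0.5604200483536276)])
short webtop near (array([ 0.42451862, -0.12239698,  0.0509999 ]), [np.float64(0.3194766953110482), np.float64(0.2714645656869251)])
med near (array([ 0.42048993, -0.2459423 ,  0.04788537]), [np.float64(0.10019579189513585), np.float64(0.09036468852069812)])
med hole tail L (array([ 0.52928195, -0.21001362,  0.00672928]), [np.float64(0.09730411372470975), np.float64(0.09177664001337846)])
long hole tail L (array([ 0.52042809, -0.33273901,  0.00624935]), [np.float64(0.2615877951790206), np.float64(0.2615784930257957)])
long hole tail R (array([ 0.52096595, -0.36895407,  0.00751402]), [np.float64(0.22561661404127908), np.float64(0.23004604979523627)])
short hole tail L (array([ 0.51880451, -0.08010797,  0.00768396]), [np.float64(0.2110485991243954), np.float64(0.1861782269416093)])
```

View pics/f1.png

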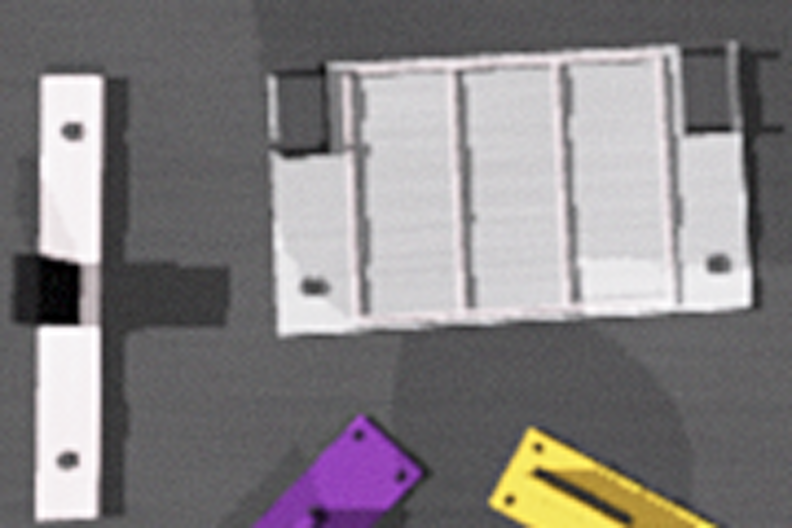

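View pics/f2.png

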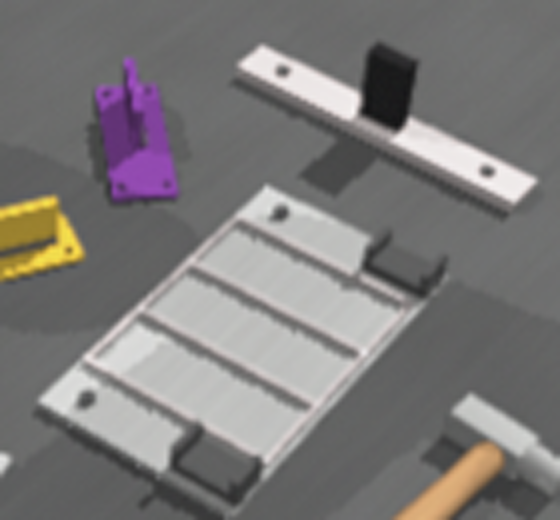

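Sizes check out: brackets about 141×53 (expected 140×52), fixture 291×168 (290×166), bar 270×38 (270×36). Triangulated hole heights are 6–8 mm against 6. The fixture yaw is 4.25° and all heights are plausible. Now a planner, then the short bracket.

```bash
cat >> h.py <<'E'
FIX=(576.6,130.6,4.25)
def fx(x,y,F=FIX):
    a=np.radians(F[2]); return F[0]+x*np.cos(a)-y*np.sin(a),F[1]+x*np.sin(a)+y*np.cos(a)
def cur():
    s=bot.sense(); return [*(np.array(s["tcp_pos"])*1000),np.degrees(np.arctan2(s["eef_rot"][1,0],s["eef_rot"][0,0]))]
def plan(*wps):
    """print the last row of each move: tool-axis shift /250 mm and turn about tool z /180 deg; waypoint x,y,z mm, yaw deg"""
    c=cur(); s=bot.sense(); print("t %.2f"%s["time"],np.round(c,1),"F",np.round(s["ft_force"],1),"gap %.3f f %.1f"%(s["finger_gap"],s["finger_force"]))
    for w in wps:
        a=np.radians(c[3]); d=np.array(w[:3])-c[:3]; dy=(w[3]-c[3]+180)%360-180
        print([round(v/250,3) for v in(d[0]*np.cos(a)+d[1]*np.sin(a),d[0]*np.sin(a)-d[1]*np.cos(a),-d[2])],"rz",round(-dy/180,3),"mm %.0f"%np.linalg.norm(d)); c=list(w)
def grip(o,x=-10):
    return fx(x,0,o)
E
python3 - <<'E'
from h import *
g=grip((464.7,-110.3,13.09)); b=fx(-10,64); y=13.09
plan((300,-330,200,y),(*g,130,y),(*g,30,y),(*g,16,y),(*g,90,y),(b[0],b[1],90,4.25),(*b,40,4.25),(*b,25,4.25))
print(g,b)
E
```

```text
t 0.20 [ 153.2 -554.1  230.9   15.5] F [ 0.5 -0.5  0.1] gap 1.001 f 0.0
[np.float64(0.805), np.float64(-0.707), np.float64(0.124)] rz 0.013 mm 270
[np.float64(0.801), np.float64(-0.707), np.float64(0.28)] rz -0.0 mm 276
[np.float64(0.0), np.float64(0.0), np.float64(0.4)] rz -0.0 mm 100
[np.float64(0.0), np.float64(0.0), np.float64(0.056)] rz -0.0 mm 14
[np.float64(0.0), np.float64(0.0), np.float64(-0.296)] rz -0.0 mm 74
[np.float64(0.694), np.float64(-1.096), np.float64(-0.0)] rz 0.049 mm 324
[np.float64(0.0), np.float64(0.0), np.float64(0.2)] rz -0.0 mm 50
[np.float64(0.0), np.float64(0.0), np.float64(0.06)] rz -0.0 mm 15
(np.float64(454.9598448943996), np.float64(-112.56481313110977)) (np.float64(561.8845547764996), np.float64(193.68292694441308))
```

Call:
move_arm(series=[{"dp": [0.16, -0.14, 0.02], "rot": [0, 0, 0.003]}, {"dp": [0.32, -0.28, 0.05], "rot": [0, 0, 0.006]}, {"dp": [0.48, -0.42, 0.07], "rot": [0, 0, 0.01]}, {"dp": [0.64, -0.56, 0.1], "rot": [0, 0, 0.013]}, {"dp": [0.805, -0.707, 0.124], "rot": [0, 0, 0.013]}], jaw=1, newtons=80)

```text
time: 0.82
tcp_pos: [0.3007, -0.3286, 0.2]
eef_rot: [[0.974, 0.226, 0.0], [0.226, -0.974, 0.0], [0.0, -0.0, -1.0]]
ft_force: [1.1, -0.8, -0.1]
finger_gap: 0.997
finger_force: 0.0
```

Call:
move_arm(series=[{"dp": [0.16, -0.14, 0.05], "rot": [0, 0, 0]}, {"dp": [0.32, -0.28, 0.1], "rot": [0, 0, 0]}, {"dp": [0.5, -0.44, 0.16], "rot": [0, 0, 0]}, {"dp": [0.68, -0.6, 0.22], "rot": [0, 0, 0]}, {"dp": [0.801, -0.707, 0.28], "rot": [0, 0, 0]}])

```text
time: 1.45
tcp_pos: [0.456, -0.1103, 0.1299]
eef_rot: [[0.974, 0.228, 0.0], [0.228, -0.974, 0.0], [0.0, -0.0, -1.0]]
ft_force: [0.2, 0.4, 0.4]
finger_gap: 1.001
finger_force: 0.0
```

```bash
python3 - <<'E'
from h import *
t=grab("top")
for n,uv,z in(("short",(300,240),.006),("med",(345,235),.006),("long",(388,235),.006)):print(n,rect_at(t,uv,z,120))
g=grip((464.7,-110.3,13.09));y=13.09
plan((*g,30,y),(*g,16,y))
E
```

```text
short (array([ 258.2, -138.4]), -24.32, (690.7, 322.7))
med (array([ 258.2, -138.4]), -24.32, (690.7, 322.7))
long (array([ 258.2, -138.4]), -24.32, (690.7, 322.7))
t 1.50 [ 456.9 -107.6  128.    13.2] F [-2.5  1.8 -3.8] gap 0.997 f 0.0
[np.float64(-0.012), np.float64(0.017), np.float64(0.392)] rz 0.001 mm 98
[np.float64(0.0), np.float64(0.0), np.float64(0.056)] rz -0.0 mm 14
```

Call:
move_arm(series=[{"dp": [0, 0, 0.1], "rot": [0, 0, 0]}, {"dp": [0, 0, 0.2], "rot": [0, 0, 0]}, {"dp": [0, 0, 0.3], "rot": [0, 0, 0]}, {"dp": [0, 0, 0.36], "rot": [0, 0, 0]}, {"dp": [0, 0, 0.36], "rot": [0, 0, 0]}])

```text
time: 2.12
tcp_pos: [0.4546, -0.1124, 0.0397]
eef_rot: [[0.974, 0.227, -0.001], [0.227, -0.974, 0.001], [-0.001, -0.001, -1.0]]
ft_force: [0.1, -0.2, 0.3]
finger_gap: 0.999
finger_force: 0.0
```

```bash
python3 - <<'E'
from h import *
g=grip((464.7,-110.3,13.09));y=13.09
plan((*g,30,y),(*g,16,y))
E
```

```text
t 2.12 [ 454.6 -112.4   39.7   13.1] F [ 0.1 -0.2  0.3] gap 0.999 f 0.0
[np.float64(0.001), np.float64(0.001), np.float64(0.039)] rz 0.0 mm 10
[np.float64(0.0), np.float64(0.0), np.float64(0.056)] rz -0.0 mm 14
```

Call:
move_arm(series=[{"dp": [0, 0, 0.03], "rot": [0, 0, 0]}, {"dp": [0, 0, 0.06], "rot": [0, 0, 0]}, {"dp": [0, 0, 0.095], "rot": [0, 0, 0]}, {"dp": [0, 0, 0.095], "rot": [0, 0, 0]}, {"dp": [0, 0, 0.095], "rot": [0, 0, 0]}])

```text
time: 2.75
tcp_pos: [0.4551, -0.1126, 0.0167]
eef_rot: [[0.974, 0.227, 0.0], [0.227, -0.974, 0.0], [0.0, -0.0, -1.0]]
ft_force: [0.2, -0.1, 0.1]
finger_gap: 1.001
finger_force: 0.0
```

Call:
move_arm(series=[{"dp": [0, 0, 0], "rot": [0, 0, 0]}, {"dp": [0, 0, 0], "rot": [0, 0, 0]}, {"dp": [0, 0, 0], "rot": [0, 0, 0]}, {"dp": [0, 0, 0], "rot": [0, 0, 0]}, {"dp": [0, 0, 0], "rot": [0, 0, 0]}], jaw=-1, newtons=80)

```text
time: 3.38
tcp_pos: [0.4552, -0.1127, 0.0168]
eef_rot: [[0.974, 0.227, 0.0], [0.227, -0.974, -0.0], [0.0, 0.0, -1.0]]
ft_force: [-0.9, -0.3, 4.7]
finger_gap: 0.081
finger_force: 78.9
```

Call:
move_arm(series=[{"dp": [0, 0, 0], "rot": [0, 0, 0]}, {"dp": [0, 0, 0], "rot": [0, 0, 0]}, {"dp": [0, 0, 0], "rot": [0, 0, 0]}, {"dp": [0, 0, 0], "rot": [0, 0, 0]}, {"dp": [0, 0, 0], "rot": [0, 0, 0]}])

```text
time: 4.0
tcp_pos: [0.4551, -0.1127, 0.0168]
eef_rot: [[0.974, 0.227, 0.0], [0.227, -0.974, -0.0], [0.0, 0.0, -1.0]]
ft_force: [-0.8, -0.5, 5.0]
finger_gap: 0.081
finger_force: 78.9
```

Call:
move_arm(series=[{"dp": [0, 0, -0.06], "rot": [0, 0, 0]}, {"dp": [0, 0, -0.14], "rot": [0, 0, 0]}, {"dp": [0, 0, -0.22], "rot": [0, 0, 0]}, {"dp": [0, 0, -0.296], "rot": [0, 0, 0]}, {"dp": [0, 0, -0.296], "rot": [0, 0, 0]}])

```text
time: 4.62
tcp_pos: [0.4555, -0.1127, 0.092]
eef_rot: [[0.974, 0.227, 0.002], [0.227, -0.974, -0.001], [0.002, 0.001, -1.0]]
ft_force: [0.7, 1.2, -6.2]
finger_gap: 0.077
finger_force: 78.6
```

Call:
move_arm(series=[{"dp": [0.04, -0.06, 0], "rot": [0, 0, 0.01]}, {"dp": [0.11, -0.17, 0], "rot": [0, 0, 0.02]}, {"dp": [0.19, -0.3, 0], "rot": [0, 0, 0.03]}, {"dp": [0.27, -0.43, 0], "rot": [0, 0, 0.04]}, {"dp": [0.347, -0.548, 0], "rot": [0, 0, 0.049]}])

```text
time: 5.25
tcp_pos: [0.5081, 0.0419, 0.0897]
eef_rot: [[0.997, 0.074, -0.001], [0.074, -0.997, 0.0], [-0.001, -0.0, -1.0]]
ft_force: [0.3, -0.6, -6.7]
finger_gap: 0.079
finger_force: 78.5
```

Call:
move_arm(series=[{"dp": [0.07, -0.16, 0], "rot": [0, 0, 0]}, {"dp": [0.14, -0.32, 0], "rot": [0, 0, 0]}, {"dp": [0.2, -0.46, 0], "rot": [0, 0, 0]}, {"dp": [0.24, -0.55, 0], "rot": [0, 0, 0]}, {"dp": [0.259, -0.594, 0], "rot": [0, 0, 0]}])

```text
time: 5.88
tcp_pos: [0.5617, 0.1942, 0.0898]
eef_rot: [[0.997, 0.076, -0.001], [0.076, -0.997, -0.0], [-0.001, 0.0, -1.0]]
ft_force: [-0.7, -0.6, -5.9]
finger_gap: 0.08
finger_force: 78.6
```

Call:
move_arm(series=[{"dp": [0, 0, 0], "rot": [0, 0, 0]}, {"dp": [0, 0, 0.05], "rot": [0, 0, 0]}, {"dp": [0, 0, 0.1], "rot": [0, 0, 0]}, {"dp": [0, 0, 0.16], "rot": [0, 0, 0]}, {"dp": [0, 0, 0.16], "rot": [0, 0, 0]}])

```text
time: 6.5
tcp_pos: [0.561, 0.1931, 0.0489]
eef_rot: [[0.997, 0.075, -0.003], [0.075, -0.997, -0.0], [-0.003, 0.0, -1.0]]
ft_force: [-0.6, 0.3, -4.9]
finger_gap: 0.078
finger_force: 78.5
```

```bash
python3 - <<'E'
from h import *
b=fx(-10,64); plan((*b,25,4.25))
s=grab("scene");t=grab("top")
a=cv2.resize(s["bgr"][130:280,230:400],None,fx=3,fy=3); c=cv2.resize(t["bgr"][150:270,120:290],None,fx=3,fy=3)
c=cv2.copyMakeBorder(c,0,a.shape[0]-c.shape[0],0,0,0)
x=np.hstack([a,c]);cv2.imwrite("pics/p1.png",cv2.resize(x,(800,int(800*x.shape[0]/x.shape[1]))))
E
```

```text
t 6.50 [561.  193.1  48.9   4.3] F [-0.6  0.3 -4.9] gap 0.078 f 78.5
[np.float64(0.004), np.float64(-0.002), np.float64(0.095)] rz 0.0 mm 24
```

View pics/p1.png

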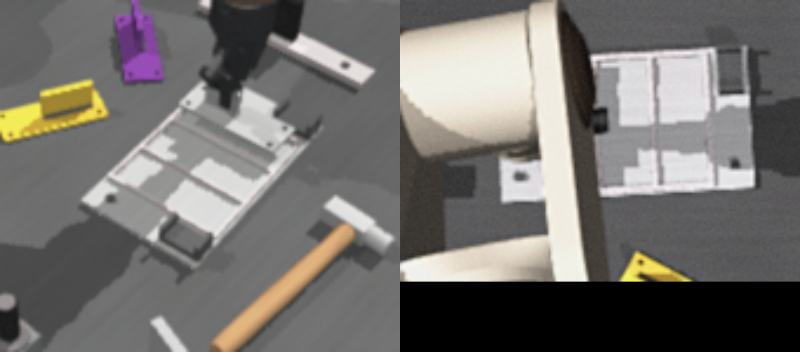

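The short bracket hangs level over the left pocket (panel pixel 235,120, tail away). Lowering and releasing.

Call:
move_arm(series=[{"dp": [0.002, 0, 0.02], "rot": [0, 0, 0]}, {"dp": [0.002, 0, 0.04], "rot": [0, 0, 0]}, {"dp": [0.002, 0, 0.06], "rot": [0, 0, 0]}, {"dp": [0.002, 0, 0.08], "rot": [0, 0, 0]}, {"dp": [0.002, 0, 0.092], "rot": [0, 0, 0]}])

```text
time: 7.22
tcp_pos: [0.5622, 0.1935, 0.0272]
eef_rot: [[0.997, 0.075, -0.0], [0.075, -0.997, 0.0], [-0.0, -0.0, -1.0]]
ft_force: [0.8, -0.7, -5.1]
finger_gap: 0.076
finger_force: 78.6
```

Call:
move_arm(series=[{"dp": [0, 0, 0], "rot": [0, 0, 0]}, {"dp": [0, 0, 0], "rot": [0, 0, 0]}, {"dp": [0, 0, 0], "rot": [0, 0, 0]}, {"dp": [0, 0, 0], "rot": [0, 0, 0]}, {"dp": [0, 0, 0], "rot": [0, 0, 0]}], jaw=-0.2)

```text
time: 7.85
tcp_pos: [0.5624, 0.1935, 0.0277]
eef_rot: [[0.997, 0.075, 0.0], [0.075, -0.997, 0.0], [0.0, -0.0, -1.0]]
ft_force: [-0.2, 0.5, -0.5]
finger_gap: 0.402
finger_force: 0.0
```

Call:
move_arm(series=[{"dp": [0, 0, -0.1], "rot": [0, 0, 0]}, {"dp": [0, 0, -0.2], "rot": [0, 0, 0]}, {"dp": [0, 0, -0.3], "rot": [0, 0, 0]}, {"dp": [0, 0, -0.4], "rot": [0, 0, 0]}, {"dp": [0, 0, -0.4], "rot": [0, 0, 0]}])

```text
time: 8.48
tcp_pos: [0.5632, 0.1937, 0.1295]
eef_rot: [[0.997, 0.075, 0.003], [0.075, -0.997, 0.001], [0.003, -0.001, -1.0]]
ft_force: [0.1, 0.5, -0.4]
finger_gap: 0.403
finger_force: 0.0
```

```bash
python3 - <<'E'
from h import *
t=grab("top")
for n,uv,z in(("med",(345,235),.006),("long",(388,235),.006)):print(n,rect_at(t,uv,z,120))
y=8.3;g=grip((473.15,-236,y)); b=fx(-10,0)
plan((520,20,130,y),(*g,125,y),(*g,40,y),(*g,16,y),(*g,90,y))
E
```

```text
med (array([ 472.7, -235.4]), 8.81, (140.7, 53.5))
long None
t 8.53 [562.6 193.5 128.1   4.3] F [-0.6 -0.  -0.6] gap 0.398 f 0.0
[np.float64(-0.222), np.float64(0.679), np.float64(-0.008)] rz -0.022 mm 179
[np.float64(-0.373), np.float64(0.986), np.float64(0.02)] rz -0.0 mm 264
[np.float64(0.0), np.float64(0.0), np.float64(0.34)] rz -0.0 mm 85
[np.float64(0.0), np.float64(0.0), np.float64(0.096)] rz -0.0 mm 24
[np.float64(0.0), np.float64(0.0), np.float64(-0.296)] rz -0.0 mm 74
```

Call:
move_arm(series=[{"dp": [-0.03, 0.1, 0], "rot": [0, 0, -0.005]}, {"dp": [-0.08, 0.25, 0], "rot": [0, 0, -0.01]}, {"dp": [-0.13, 0.4, 0], "rot": [0, 0, -0.015]}, {"dp": [-0.18, 0.54, 0], "rot": [0, 0, -0.022]}, {"dp": [-0.222, 0.679, -0.008], "rot": [0, 0, -0.023]}], jaw=1)

```text
time: 9.15
tcp_pos: [0.5187, 0.019, 0.1284]
eef_rot: [[0.989, 0.147, -0.002], [0.147, -0.989, 0.0], [-0.002, -0.001, -1.0]]
ft_force: [-0.4, -0.8, -0.4]
finger_gap: 0.997
finger_force: 0.0
```

Call:
move_arm(series=[{"dp": [-0.08, 0.22, 0], "rot": [0, 0, 0]}, {"dp": [-0.16, 0.43, 0], "rot": [0, 0, 0]}, {"dp": [-0.24, 0.64, 0.01], "rot": [0, 0, 0]}, {"dp": [-0.32, 0.85, 0.02], "rot": [0, 0, 0]}, {"dp": [-0.374, 0.984, 0.02], "rot": [0, 0, 0]}])

```text
time: 9.78
tcp_pos: [0.4621, -0.2389, 0.1233]
eef_rot: [[0.989, 0.145, -0.001], [0.145, -0.989, 0.001], [-0.001, -0.001, -1.0]]
ft_force: [0.5, 0.9, 0.4]
finger_gap: 1.0
finger_force: 0.0
```

Call:
move_arm(series=[{"dp": [0, 0, 0.05], "rot": [0, 0, 0]}, {"dp": [0, 0, 0.15], "rot": [0, 0, 0]}, {"dp": [0, 0, 0.25], "rot": [0, 0, 0]}, {"dp": [0, 0, 0.29], "rot": [0, 0, 0]}, {"dp": [0, 0, 0.29], "rot": [0, 0, 0]}])

```text
time: 10.4
tcp_pos: [0.4631, -0.2363, 0.0514]
eef_rot: [[0.989, 0.147, -0.001], [0.147, -0.989, 0.001], [-0.001, -0.001, -1.0]]
ft_force: [0.2, 0.5, -0.3]
finger_gap: 1.0
finger_force: 0.0
```

```bash
python3 - <<'E'
from h import *
y=8.5;g=grip((473.,-235.7,y))
plan((*g,40,y),(*g,16.5,y))
s=grab("scene"); cv2.imwrite("pics/p2.png",cv2.resize(s["bgr"][180:330,130:330],None,fx=4,fy=4))
E
```

```text
t 10.40 [ 463.1 -236.3   51.4    8.5] F [ 0.2  0.5 -0.3] gap 1.000 f 0.0
[np.float64(-0.001), np.float64(0.004), np.float64(0.046)] rz -0.0 mm 11
[np.float64(0.0), np.float64(0.0), np.float64(0.094)] rz -0.0 mm 24
```

View pics/p2.png

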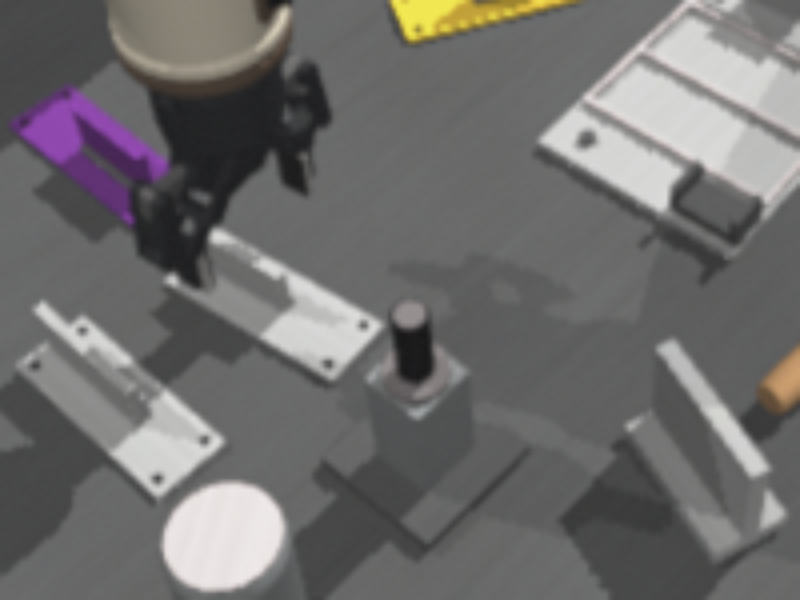

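Fingers straddle the medium web at crop (200,240). Long bracket at crop (120,400) and undisturbed. Grasp and carry to the middle pocket.

Call:
move_arm(series=[{"dp": [0, 0.002, 0.04], "rot": [0, 0, 0]}, {"dp": [0, 0.002, 0.08], "rot": [0, 0, 0]}, {"dp": [0, 0.002, 0.12], "rot": [0, 0, 0]}, {"dp": [0, 0.002, 0.139], "rot": [0, 0, 0]}, {"dp": [0, 0.002, 0.139], "rot": [0, 0, 0]}])

```text
time: 11.08
tcp_pos: [0.4633, -0.2374, 0.0169]
eef_rot: [[0.989, 0.147, -0.001], [0.147, -0.989, 0.0], [-0.0, -0.001, -1.0]]
ft_force: [0.9, -0.1, 0.6]
finger_gap: 0.999
finger_force: 0.0
```

Call:
move_arm(series=[{"dp": [0, 0, 0], "rot": [0, 0, 0]}, {"dp": [0, 0, 0], "rot": [0, 0, 0]}, {"dp": [0, 0, 0], "rot": [0, 0, 0]}, {"dp": [0, 0, 0], "rot": [0, 0, 0]}, {"dp": [0, 0, 0], "rot": [0, 0, 0]}], jaw=-1, newtons=80)

```text
time: 11.7
tcp_pos: [0.4636, -0.2376, 0.0176]
eef_rot: [[0.989, 0.147, 0.0], [0.147, -0.989, -0.0], [0.0, 0.0, -1.0]]
ft_force: [-0.9, 0.7, 5.0]
finger_gap: 0.081
finger_force: 79.1
```

Call:
move_arm(series=[{"dp": [0, 0, 0], "rot": [0, 0, 0]}, {"dp": [0, 0, -0.06], "rot": [0, 0, 0]}, {"dp": [0, 0, -0.14], "rot": [0, 0, 0]}, {"dp": [0, 0, -0.22], "rot": [0, 0, 0]}, {"dp": [0, 0, -0.296], "rot": [0, 0, 0]}])

```text
time: 12.32
tcp_pos: [0.4633, -0.2374, 0.0927]
eef_rot: [[0.989, 0.147, 0.0], [0.147, -0.989, -0.0], [0.0, 0.0, -1.0]]
ft_force: [-0.4, 0.2, -3.1]
finger_gap: 0.077
finger_force: 78.1
```

Call:
move_arm(series=[{"dp": [0.04, -0.08, 0], "rot": [0, 0, 0.005]}, {"dp": [0.1, -0.22, 0], "rot": [0, 0, 0.01]}, {"dp": [0.17, -0.38, 0], "rot": [0, 0, 0.015]}, {"dp": [0.24, -0.54, 0], "rot": [0, 0, 0.02]}, {"dp": [0.313, -0.695, 0], "rot": [0, 0, 0.024]}])

```text
time: 12.95
tcp_pos: [0.5154, -0.0527, 0.0921]
eef_rot: [[0.997, 0.071, 0.0], [0.071, -0.997, 0.0], [0.0, 0.0, -1.0]]
ft_force: [0.8, -0.8, -3.0]
finger_gap: 0.076
finger_force: 78.3
```

Call:
move_arm(series=[{"dp": [0.07, -0.18, 0], "rot": [0, 0, 0]}, {"dp": [0.14, -0.37, 0], "rot": [0, 0, 0]}, {"dp": [0.2, -0.53, 0], "rot": [0, 0, 0]}, {"dp": [0.24, -0.65, 0], "rot": [0, 0, 0]}, {"dp": [0.261, -0.716, 0], "rot": [0, 0, 0]}])

```text
time: 13.58
tcp_pos: [0.5676, 0.1305, 0.0918]
eef_rot: [[0.997, 0.073, 0.0], [0.073, -0.997, 0.0], [0.0, -0.0, -1.0]]
ft_force: [-2.0, 0.1, -3.2]
finger_gap: 0.077
finger_force: 78.3
```

Call:
move_arm(series=[{"dp": [0, 0, 0], "rot": [0, 0, 0]}, {"dp": [0, 0, 0.05], "rot": [0, 0, 0]}, {"dp": [0, 0, 0.1], "rot": [0, 0, 0]}, {"dp": [0, 0, 0.16], "rot": [0, 0, 0]}, {"dp": [0, 0, 0.16], "rot": [0, 0, 0]}])

```text
time: 14.2
tcp_pos: [0.5667, 0.1287, 0.0496]
eef_rot: [[0.997, 0.071, -0.003], [0.071, -0.997, -0.0], [-0.003, -0.0, -1.0]]
ft_force: [0.1, -0.3, -3.4]
finger_gap: 0.075
finger_force: 78.4
```

```bash
python3 - <<'E'
from h import *
b=fx(-10,0); plan((*b,25,4.25))
t=grab("top")
print("long",rect_at(t,(388,235),.006,120)); print("short",rect_at(t,(300,240),.006,120))
E
```

```text
t 14.20 [566.7 128.7  49.6   4.1] F [ 0.1 -0.3 -3.4] gap 0.075 f 78.4
[np.float64(0.0), np.float64(-0.005), np.float64(0.098)] rz -0.001 mm 25
long (array([ 461.7, -349.9]), 0.42, (136.5, 50.5))
short None
```

Call:
move_arm(series=[{"dp": [0, -0.004, 0.02], "rot": [0, 0, 0]}, {"dp": [0, -0.004, 0.04], "rot": [0, 0, 0]}, {"dp": [0, -0.004, 0.06], "rot": [0, 0, 0]}, {"dp": [0, -0.004, 0.08], "rot": [0, 0, 0]}, {"dp": [0, -0.004, 0.094], "rot": [0, 0, 0]}])

```text
time: 14.88
tcp_pos: [0.5674, 0.1301, 0.0274]
eef_rot: [[0.997, 0.072, -0.0], [0.072, -0.997, 0.0], [-0.0, -0.0, -1.0]]
ft_force: [-0.2, 0.5, -2.2]
finger_gap: 0.074
finger_force: 78.5
```

Call:
move_arm(series=[{"dp": [0, 0, 0], "rot": [0, 0, 0]}, {"dp": [0, 0, 0], "rot": [0, 0, 0]}, {"dp": [0, 0, 0], "rot": [0, 0, 0]}, {"dp": [0, 0, 0], "rot": [0, 0, 0]}, {"dp": [0, 0, 0], "rot": [0, 0, 0]}], jaw=-0.3)

```text
time: 15.5
tcp_pos: [0.5675, 0.1301, 0.0279]
eef_rot: [[0.997, 0.072, 0.0], [0.072, -0.997, 0.0], [0.0, -0.0, -1.0]]
ft_force: [0.4, 0.5, -0.2]
finger_gap: 0.351
finger_force: 0.0
```

Call:
move_arm(series=[{"dp": [0, 0, -0.1], "rot": [0, 0, 0]}, {"dp": [0, 0, -0.2], "rot": [0, 0, 0]}, {"dp": [0, 0, -0.3], "rot": [0, 0, 0]}, {"dp": [0, 0, -0.4], "rot": [0, 0, 0]}, {"dp": [0, 0, -0.4], "rot": [0, 0, 0]}])

```text
time: 16.12
tcp_pos: [0.5683, 0.1302, 0.1297]
eef_rot: [[0.997, 0.072, 0.003], [0.072, -0.997, 0.0], [0.003, -0.0, -1.0]]
ft_force: [-0.4, -0.1, -0.5]
finger_gap: 0.349
finger_force: 0.0
```

```bash
python3 - <<'E'
from h import *
t=grab("top");y=-0.56;g=grip((461,-350.2,y))
for thr in(110,120,130):print(rect_at(t,(388,235),.006,thr))
plan((500,-50,130,y),(480,-230,130,y),(*g,125,y),(*g,16.5,y))
E
```

```text
(array([ 461.7, -351.2]), 0.88, (136.6, 52.3))
None
None
t 16.18 [567.7 130.1 128.3   4.1] F [ 0.2  0.1 -0.6] gap 0.348 f 0.0
[np.float64(-0.322), np.float64(0.699), np.float64(-0.007)] rz 0.026 mm 192
[np.float64(-0.073), np.float64(0.721), np.float64(0.0)] rz -0.0 mm 181
[np.float64(-0.111), np.float64(0.482), np.float64(0.02)] rz -0.0 mm 124
[np.float64(0.0), np.float64(-0.0), np.float64(0.434)] rz -0.0 mm 108
```

Call:
move_arm(series=[{"dp": [-0.05, 0.1, 0], "rot": [0, 0, 0.005]}, {"dp": [-0.12, 0.25, 0], "rot": [0, 0, 0.01]}, {"dp": [-0.19, 0.41, 0], "rot": [0, 0, 0.015]}, {"dp": [-0.26, 0.56, 0], "rot": [0, 0, 0.02]}, {"dp": [-0.322, 0.699, 0], "rot": [0, 0, 0.026]}], jaw=1)

```text
time: 16.8
tcp_pos: [0.4987, -0.0511, 0.1268]
eef_rot: [[1.0, -0.011, -0.001], [-0.011, -1.0, 0.0], [-0.001, -0.0, -1.0]]
ft_force: [-0.2, -1.0, -0.7]
finger_gap: 0.998
finger_force: 0.0
```

Call:
move_arm(series=[{"dp": [-0.025, 0.24, 0], "rot": [0, 0, 0]}, {"dp": [-0.05, 0.48, 0], "rot": [0, 0, 0]}, {"dp": [-0.08, 0.72, 0], "rot": [0, 0, 0]}, {"dp": [-0.13, 0.96, 0], "rot": [0, 0, 0]}, {"dp": [-0.184, 1.0, 0], "rot": [0, 0, 0]}])

```text
time: 17.42
tcp_pos: [0.4499, -0.3023, 0.1264]
eef_rot: [[1.0, -0.013, -0.002], [-0.013, -1.0, 0.001], [-0.002, -0.001, -1.0]]
ft_force: [-0.3, 0.7, -0.7]
finger_gap: 1.001
finger_force: 0.0
```

Call:
move_arm(series=[{"dp": [0, 0.1, 0.02], "rot": [0, 0, 0]}, {"dp": [0, 0.2, 0.06], "rot": [0, 0, 0]}, {"dp": [0, 0.203, 0.16], "rot": [0, 0, 0]}, {"dp": [0, 0.203, 0.25], "rot": [0, 0, 0]}, {"dp": [0, 0.203, 0.3], "rot": [0, 0, 0]}])

```text
time: 18.05
tcp_pos: [0.4507, -0.35, 0.0509]
eef_rot: [[1.0, -0.009, -0.001], [-0.009, -1.0, 0.002], [-0.001, -0.002, -1.0]]
ft_force: [0.7, 0.7, -0.0]
finger_gap: 1.001
finger_force: 0.0
```

```bash
python3 - <<'E'
from h import *
y=-.56;g=grip((461,-350.2,y))
plan((*g,16.5,y))
s=grab("scene"); cv2.imwrite("pics/p3.png",cv2.resize(s["bgr"][130:330,100:400],None,fx=2.6,fy=2.6))
E
```

```text
t 18.05 [ 450.7 -350.    50.9   -0.5] F [ 0.7  0.7 -0. ] gap 1.001 f 0.0
[np.float64(0.001), np.float64(0.0), np.float64(0.137)] rz 0.0 mm 34
```

View pics/p3.png

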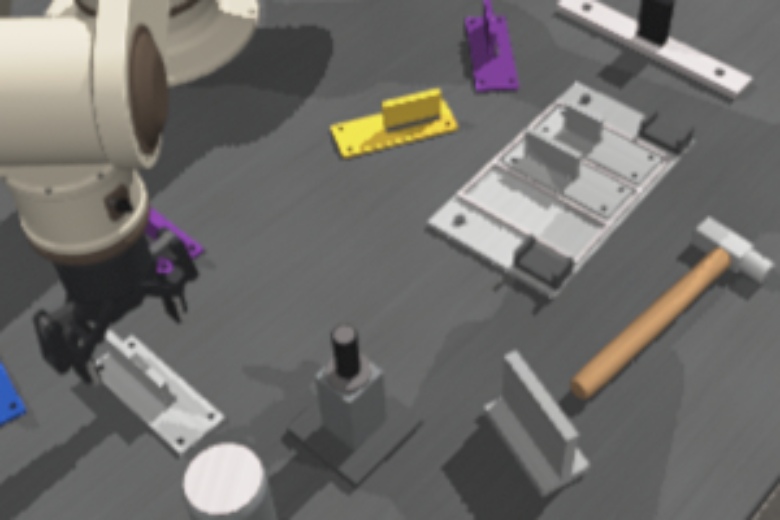

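p3 shows the short and medium brackets seated in their pockets (580,130) and (550,165), and the fingers over the long web (115,345). Grasp it and carry to the right pocket.

Call:
move_arm(series=[{"dp": [0, 0, 0.04], "rot": [0, 0, 0]}, {"dp": [0, 0, 0.08], "rot": [0, 0, 0]}, {"dp": [0, 0, 0.12], "rot": [0, 0, 0]}, {"dp": [0, 0, 0.137], "rot": [0, 0, 0]}, {"dp": [0, 0, 0.137], "rot": [0, 0, 0]}])

```text
time: 18.73
tcp_pos: [0.4507, -0.3502, 0.0183]
eef_rot: [[1.0, -0.01, -0.0], [-0.01, -1.0, 0.0], [-0.0, -0.0, -1.0]]
ft_force: [0.1, -0.0, -0.1]
finger_gap: 1.0
finger_force: 0.0
```

Call:
move_arm(series=[{"dp": [0, 0, 0], "rot": [0, 0, 0]}, {"dp": [0, 0, 0], "rot": [0, 0, 0]}, {"dp": [0, 0, 0], "rot": [0, 0, 0]}, {"dp": [0, 0, 0], "rot": [0, 0, 0]}, {"dp": [0, 0, 0], "rot": [0, 0, 0]}], jaw=-1, newtons=80)

```text
time: 19.35
tcp_pos: [0.4509, -0.3504, 0.0189]
eef_rot: [[1.0, -0.01, 0.0], [-0.01, -1.0, -0.0], [0.0, 0.0, -1.0]]
ft_force: [-0.2, 1.5, 5.0]
finger_gap: 0.075
finger_force: 79.2
```

Call:
move_arm(series=[{"dp": [0, 0, 0], "rot": [0, 0, 0]}, {"dp": [0, 0, -0.06], "rot": [0, 0, 0]}, {"dp": [0, 0, -0.14], "rot": [0, 0, 0]}, {"dp": [0, 0, -0.22], "rot": [0, 0, 0]}, {"dp": [0, 0, -0.296], "rot": [0, 0, 0]}])

```text
time: 19.98
tcp_pos: [0.4507, -0.3502, 0.0938]
eef_rot: [[1.0, -0.01, 0.0], [-0.01, -1.0, 0.0], [0.0, -0.0, -1.0]]
ft_force: [0.5, 0.3, -4.0]
finger_gap: 0.075
finger_force: 78.1
```

Call:
move_arm(series=[{"dp": [0.03, -0.1, 0], "rot": [0, 0, -0.005]}, {"dp": [0.08, -0.27, 0], "rot": [0, 0, -0.01]}, {"dp": [0.13, -0.46, 0], "rot": [0, 0, -0.016]}, {"dp": [0.18, -0.65, 0], "rot": [0, 0, -0.022]}, {"dp": [0.234, -0.834, 0], "rot": [0, 0, -0.027]}])

```text
time: 20.6
tcp_pos: [0.5115, -0.1408, 0.0933]
eef_rot: [[0.997, 0.075, 0.0], [0.075, -0.997, 0.0], [0.0, -0.0, -1.0]]
ft_force: [0.4, 0.0, -4.6]
finger_gap: 0.08
finger_force: 78.5
```

Call:
move_arm(series=[{"dp": [0.08, -0.2, 0], "rot": [0, 0, 0]}, {"dp": [0.16, -0.4, 0], "rot": [0, 0, 0]}, {"dp": [0.23, -0.59, 0], "rot": [0, 0, 0]}, {"dp": [0.28, -0.74, 0], "rot": [0, 0, 0]}, {"dp": [0.302, -0.812, 0], "rot": [0, 0, 0]}])

```text
time: 21.22
tcp_pos: [0.5715, 0.0677, 0.093]
eef_rot: [[0.997, 0.077, -0.0], [0.077, -0.997, 0.0], [-0.0, -0.0, -1.0]]
ft_force: [0.4, -0.0, -3.8]
finger_gap: 0.074
finger_force: 78.6
```

Call:
move_arm(series=[{"dp": [0, 0, 0], "rot": [0, 0, 0]}, {"dp": [0, 0, 0.05], "rot": [0, 0, 0]}, {"dp": [0, 0, 0.1], "rot": [0, 0, 0]}, {"dp": [0, 0, 0.16], "rot": [0, 0, 0]}, {"dp": [0, 0, 0.16], "rot": [0, 0, 0]}])

```text
time: 21.85
tcp_pos: [0.5705, 0.0654, 0.0509]
eef_rot: [[0.997, 0.074, -0.003], [0.074, -0.997, 0.0], [-0.003, -0.0, -1.0]]
ft_force: [0.5, -0.1, -4.1]
finger_gap: 0.077
finger_force: 78.5
```

```bash
python3 - <<'E'
from h import *
b=fx(-10,-64); plan((*b,25,4.25))
E
```

```text
t 21.85 [570.5  65.4  50.9   4.3] F [ 0.5 -0.1 -4.1] gap 0.077 f 78.5
[np.float64(0.004), np.float64(-0.002), np.float64(0.103)] rz 0.0 mm 26
```

Call:
move_arm(series=[{"dp": [0.002, -0.002, 0.02], "rot": [0, 0, 0]}, {"dp": [0.002, -0.002, 0.04], "rot": [0, 0, 0]}, {"dp": [0.002, -0.002, 0.06], "rot": [0, 0, 0]}, {"dp": [0.002, -0.002, 0.08], "rot": [0, 0, 0]}, {"dp": [0.002, -0.002, 0.095], "rot": [0, 0, 0]}])

```text
time: 22.48
tcp_pos: [0.5718, 0.0663, 0.0285]
eef_rot: [[0.997, 0.075, -0.0], [0.075, -0.997, 0.0], [-0.0, -0.0, -1.0]]
ft_force: [0.1, -0.4, -4.3]
finger_gap: 0.073
finger_force: 78.7
```

Call:
move_arm(series=[{"dp": [0, 0, 0], "rot": [0, 0, 0]}, {"dp": [0, 0, 0], "rot": [0, 0, 0]}, {"dp": [0, 0, 0], "rot": [0, 0, 0]}, {"dp": [0, 0, 0], "rot": [0, 0, 0]}, {"dp": [0, 0, 0], "rot": [0, 0, 0]}], jaw=-0.3)

```text
time: 23.1
tcp_pos: [0.5719, 0.0663, 0.0289]
eef_rot: [[0.997, 0.075, 0.0], [0.075, -0.997, 0.0], [0.0, -0.0, -1.0]]
ft_force: [0.1, 0.2, 0.6]
finger_gap: 0.35
finger_force: 0.0
```

Call:
move_arm(series=[{"dp": [0, 0, -0.12], "rot": [0, 0, 0]}, {"dp": [0, 0, -0.24], "rot": [0, 0, 0]}, {"dp": [0, 0, -0.36], "rot": [0, 0, 0]}, {"dp": [0, 0, -0.48], "rot": [0, 0, 0]}, {"dp": [0, 0, -0.48], "rot": [0, 0, 0]}])

```text
time: 23.72
tcp_pos: [0.5728, 0.0663, 0.1512]
eef_rot: [[0.997, 0.075, 0.004], [0.075, -0.997, 0.0], [0.004, 0.0, -1.0]]
ft_force: [-1.1, -0.8, -0.3]
finger_gap: 0.349
finger_force: 0.0
```

```bash
python3 - <<'E'
from h import *
t=grab("top");s=grab("scene")
print(rect_at(t,(116,200),.012,120))
# black grip block: dark pixels near the bar in both views
for n,d,(u,v) in(("top",t,(110,226)),("scene",s,(352,138))):
    m=(d["bgr"].max(2)<40).astype(np.uint8); 
    for c in cv2.findContours(m,cv2.RETR_EXTERNAL,cv2.CHAIN_APPROX_NONE)[0]:
        x,y,w,h=cv2.boundingRect(c)
        if abs(x+w/2-u)<25 and abs(y+h/2-v)<25 and w*h>15: print(n,(x,y,w,h),np.intp(cv2.boxPoints(cv2.minAreaRect(c))).tolist())
plan((520,250,180,2),(505,394.5,180,2))
E
```

```text
(array([505.5, 394.6]), 2.69, (270.1, 36.8))
top (103, 218, 15, 16) [[103, 218], [117, 218], [117, 233], [103, 233]]
scene (346, 128, 13, 19) [[344, 144], [347, 127], [358, 129], [355, 146]]
t 23.82 [571.7  66.3 148.5   4.3] F [-0.1  0.2 -0.4] gap 0.348 f 0.0
[np.float64(-0.151), np.float64(-0.748), np.float64(-0.126)] rz 0.013 mm 193
[np.float64(-0.04), np.float64(-0.58), np.float64(-0.0)] rz 0.0 mm 145
```

Call:
move_arm(series=[{"dp": [-0.03, -0.1, -0.03], "rot": [0, 0, 0.003]}, {"dp": [-0.06, -0.26, -0.06], "rot": [0, 0, 0.006]}, {"dp": [-0.09, -0.43, -0.1], "rot": [0, 0, 0.01]}, {"dp": [-0.12, -0.6, -0.12], "rot": [0, 0, 0.012]}, {"dp": [-0.151, -0.748, -0.126], "rot": [0, 0, 0.012]}], jaw=1)

```text
time: 24.45
tcp_pos: [0.5194, 0.2513, 0.1795]
eef_rot: [[0.999, 0.037, -0.001], [0.037, -0.999, -0.0], [-0.001, 0.0, -1.0]]
ft_force: [0.4, 0.7, -0.2]
finger_gap: 1.0
finger_force: 0.0
```

Call:
move_arm(series=[{"dp": [-0.01, -0.2, 0], "rot": [0, 0, 0]}, {"dp": [-0.02, -0.38, 0], "rot": [0, 0, 0]}, {"dp": [-0.03, -0.52, 0], "rot": [0, 0, 0]}, {"dp": [-0.04, -0.58, 0], "rot": [0, 0, 0]}, {"dp": [-0.04, -0.58, 0], "rot": [0, 0, 0]}])

```text
time: 25.08
tcp_pos: [0.5044, 0.3946, 0.1793]
eef_rot: [[0.999, 0.038, -0.001], [0.038, -0.999, -0.001], [-0.001, 0.001, -1.0]]
ft_force: [-1.1, -0.2, -0.1]
finger_gap: 1.0
finger_force: 0.0
```

```bash
python3 - <<'E'
from h import *
plan((505.3,394.7,90,2.1),(505.3,394.7,40,2.1))
t=grab("top");s=grab("scene");f=lambda d,z:proj(d,[[(505.3+a)/1000,(394.7+b)/1000,z] for a in(-20,20) for b in(-8,8)]).round(0).tolist()
print(f(t,.078),f(s,.078),f(s,.012))
g=lambda d:cv2.resize(d,(400,400))
cv2.imwrite("pics/p4.png",np.hstack([g(s["bgr"][90:210,290:410]),g(s["bgr"][140:260,250:370])]))
E
```

```text
t 25.07 [504.4 394.6 179.3   2.2] F [-1.1 -0.2 -0.1] gap 1.000 f 0.0
[np.float64(0.004), np.float64(-0.0), np.float64(0.357)] rz 0.001 mm 89
[np.float64(0.0), np.float64(0.0), np.float64(0.2)] rz -0.0 mm 50
[[108.0, 233.0], [101.0, 233.0], [109.0, 217.0], [102.0, 217.0]] [[346.0, 127.0], [349.0, 125.0], [357.0, 132.0], [359.0, 130.0]] [[344.0, 143.0], [346.0, 141.0], [354.0, 149.0], [356.0, 146.0]]
```

View pics/p4.png

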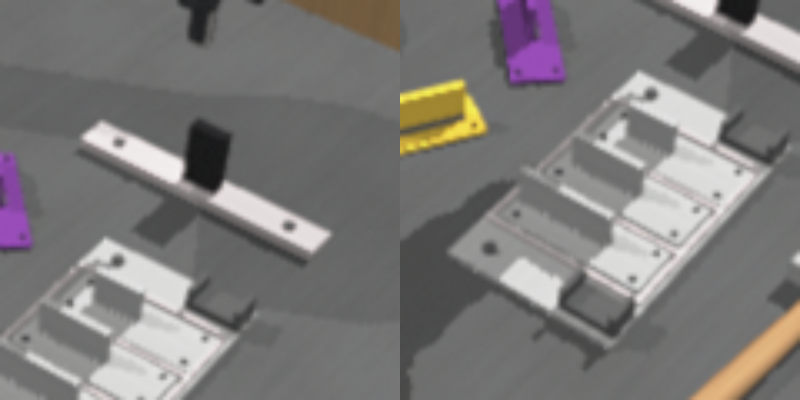

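All three brackets are seated in the fixture. The block's predicted corners at 78 mm match both views within about a pixel. Grasp the bar.

Call:
move_arm(series=[{"dp": [0.002, 0, 0.12], "rot": [0, 0, 0]}, {"dp": [0.002, 0, 0.26], "rot": [0, 0, 0]}, {"dp": [0.002, 0, 0.4], "rot": [0, 0, 0]}, {"dp": [0.002, 0, 0.5], "rot": [0, 0, 0]}, {"dp": [0.002, 0, 0.557], "rot": [0, 0, 0]}])

```text
time: 25.8
tcp_pos: [0.5053, 0.3931, 0.04]
eef_rot: [[0.999, 0.036, -0.001], [0.036, -0.999, -0.001], [-0.001, 0.001, -1.0]]
ft_force: [0.7, 0.2, 0.4]
finger_gap: 1.002
finger_force: 0.0
```

Call:
move_arm(series=[{"dp": [0, 0, 0], "rot": [0, 0, 0]}, {"dp": [0, 0, 0], "rot": [0, 0, 0]}, {"dp": [0, 0, 0], "rot": [0, 0, 0]}, {"dp": [0, 0, 0], "rot": [0, 0, 0]}, {"dp": [0, 0, 0], "rot": [0, 0, 0]}], jaw=-1, newtons=100)

```text
time: 26.42
tcp_pos: [0.5055, 0.3947, 0.0418]
eef_rot: [[0.999, 0.037, 0.001], [0.037, -0.999, 0.001], [0.001, -0.001, -1.0]]
ft_force: [-2.0, -0.2, 5.7]
finger_gap: 0.176
finger_force: 97.7
```

Call:
move_arm(series=[{"dp": [0, 0, 0], "rot": [0, 0, 0]}, {"dp": [0, 0, -0.1], "rot": [0, 0, 0]}, {"dp": [0, 0, -0.2], "rot": [0, 0, 0]}, {"dp": [0, 0, -0.3], "rot": [0, 0, 0]}, {"dp": [0, 0, -0.4], "rot": [0, 0, 0]}])

```text
time: 27.05
tcp_pos: [0.505, 0.3943, 0.1415]
eef_rot: [[0.999, 0.037, -0.001], [0.037, -0.999, -0.0], [-0.001, 0.0, -1.0]]
ft_force: [-0.3, -0.1, -5.6]
finger_gap: 0.174
finger_force: 97.9
```

```bash
python3 - <<'E'
from h import *
p=fx(54,0); plan((565,265,140,48.2),(p[0]-20,p[1]+5,140,94.3),(*p,140,94.3),(*p,75,94.3),(*p,58,94.3))
E
```

```text
t 27.05 [505.  394.3 141.5   2.1] F [-0.3 -0.1 -5.6] gap 0.174 f 97.9
[np.float64(0.221), np.float64(0.526), np.float64(0.006)] rz -0.256 mm 143
[np.float64(-0.253), np.float64(0.47), np.float64(-0.0)] rz -0.256 mm 133
[np.float64(-0.026), np.float64(0.078), np.float64(-0.0)] rz -0.0 mm 21
[np.float64(0.0), np.float64(0.0), np.float64(0.26)] rz -0.0 mm 65
[np.float64(0.0), np.float64(0.0), np.float64(0.068)] rz -0.0 mm 17
```

Call:
move_arm(series=[{"dp": [0.04, 0.1, 0], "rot": [0, 0, -0.05]}, {"dp": [0.09, 0.21, 0], "rot": [0, 0, -0.1]}, {"dp": [0.13, 0.32, 0], "rot": [0, 0, -0.152]}, {"dp": [0.18, 0.42, 0], "rot": [0, 0, -0.204]}, {"dp": [0.221, 0.526, 0], "rot": [0, 0, -0.256]}])

```text
time: 27.68
tcp_pos: [0.5655, 0.2643, 0.1406]
eef_rot: [[0.662, 0.749, -0.001], [0.749, -0.662, -0.0], [-0.001, -0.001, -1.0]]
ft_force: [0.6, -0.2, -4.7]
finger_gap: 0.177
finger_force: 98.3
```

Call:
move_arm(series=[{"dp": [-0.05, 0.1, 0], "rot": [0, 0, -0.052]}, {"dp": [-0.1, 0.2, 0], "rot": [0, 0, -0.104]}, {"dp": [-0.15, 0.29, 0], "rot": [0, 0, -0.156]}, {"dp": [-0.2, 0.38, 0], "rot": [0, 0, -0.208]}, {"dp": [-0.253, 0.47, 0], "rot": [0, 0, -0.256]}])

```text
time: 28.3
tcp_pos: [0.6108, 0.1389, 0.1406]
eef_rot: [[-0.08, 0.997, -0.001], [0.997, 0.08, -0.0], [0.0, -0.001, -1.0]]
ft_force: [0.5, 0.5, -4.6]
finger_gap: 0.174
finger_force: 98.3
```

Call:
move_arm(series=[{"dp": [-0.01, 0.03, 0], "rot": [0, 0, 0]}, {"dp": [-0.02, 0.06, 0], "rot": [0, 0, 0]}, {"dp": [-0.026, 0.078, 0.05], "rot": [0, 0, 0]}, {"dp": [-0.026, 0.078, 0.1], "rot": [0, 0, 0]}, {"dp": [-0.026, 0.078, 0.1], "rot": [0, 0, 0]}])

```text
time: 28.92
tcp_pos: [0.6298, 0.1349, 0.1142]
eef_rot: [[-0.075, 0.997, -0.003], [0.997, 0.075, -0.0], [0.0, -0.003, -1.0]]
ft_force: [-0.8, -0.1, -4.8]
finger_gap: 0.176
finger_force: 98.1
```

```bash
python3 - <<'E'
from h import *
p=fx(54,0); plan((*p,75,94.25),(*p,60,94.25))
s=grab("scene"); cv2.imwrite("pics/p5.png",cv2.resize(s["bgr"][110:260,230:430],None,fx=3.6,fy=3.6))
E
```

```text
t 28.93 [629.8 134.9 114.2  94.3] F [-0.8 -0.1 -4.8] gap 0.176 f 98.1
[np.float64(-0.001), np.float64(0.002), np.float64(0.157)] rz 0.0 mm 39
[np.float64(0.0), np.float64(0.0), np.float64(0.06)] rz -0.0 mm 15
```

View pics/p5.png

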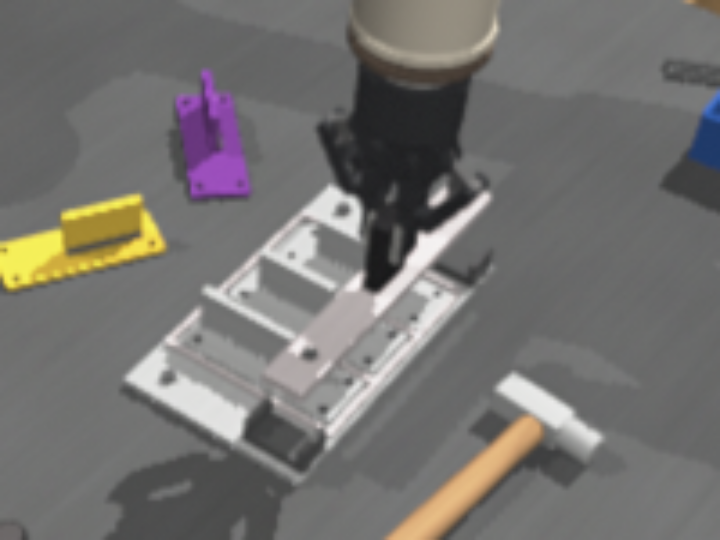

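The bar hangs parallel to the fixture above the cradles (crop 370,300). Lowering.

Call:
move_arm(series=[{"dp": [-0.001, 0.002, 0.05], "rot": [0, 0, 0]}, {"dp": [-0.001, 0.002, 0.1], "rot": [0, 0, 0]}, {"dp": [-0.001, 0.002, 0.14], "rot": [0, 0, 0]}, {"dp": [-0.001, 0.002, 0.16], "rot": [0, 0, 0]}, {"dp": [-0.001, 0.002, 0.17], "rot": [0, 0, 0]}])

```text
time: 29.6
tcp_pos: [0.6313, 0.1344, 0.0733]
eef_rot: [[-0.075, 0.997, -0.0], [0.997, 0.075, 0.0], [0.0, -0.0, -1.0]]
ft_force: [0.2, -0.3, -4.2]
finger_gap: 0.175
finger_force: 98.2
```

Call:
move_arm(series=[{"dp": [0, 0, 0.01], "rot": [0, 0, 0]}, {"dp": [0, 0, 0.02], "rot": [0, 0, 0]}, {"dp": [0, 0, 0.03], "rot": [0, 0, 0]}, {"dp": [0, 0, 0.04], "rot": [0, 0, 0]}, {"dp": [0, 0, 0.046], "rot": [0, 0, 0]}])

```text
time: 30.22
tcp_pos: [0.6313, 0.1344, 0.0619]
eef_rot: [[-0.075, 0.997, -0.0], [0.997, 0.075, 0.0], [0.0, -0.0, -1.0]]
ft_force: [0.3, -0.2, -5.1]
finger_gap: 0.175
finger_force: 98.2
```

```bash
python3 - <<'E'
from h import *
p=fx(54,0); plan((*p,60,94.25))
E
```

```text
t 30.23 [631.3 134.4  61.9  94.3] F [ 0.3 -0.2 -5.1] gap 0.175 f 98.2
[np.float64(0.001), np.float64(-0.003), np.float64(0.008)] rz 0.0 mm 2
```

Call:
move_arm(series=[{"dp": [0, -0.002, 0.003], "rot": [0, 0, 0]}, {"dp": [0, -0.002, 0.006], "rot": [0, 0, 0]}, {"dp": [0, -0.002, 0.008], "rot": [0, 0, 0]}, {"dp": [0, -0.002, 0.008], "rot": [0, 0, 0]}, {"dp": [0, -0.002, 0.008], "rot": [0, 0, 0]}])

```text
time: 30.85
tcp_pos: [0.6309, 0.1344, 0.0601]
eef_rot: [[-0.075, 0.997, 0.0], [0.997, 0.075, 0.0], [0.0, 0.0, -1.0]]
ft_force: [-0.3, -1.0, -5.0]
finger_gap: 0.177
finger_force: 98.2
```

Call:
move_arm(series=[{"dp": [0, 0, 0], "rot": [0, 0, 0]}, {"dp": [0, 0, 0], "rot": [0, 0, 0]}, {"dp": [0, 0, 0], "rot": [0, 0, 0]}, {"dp": [0, 0, 0], "rot": [0, 0, 0]}, {"dp": [0, 0, 0], "rot": [0, 0, 0]}], jaw=0)

```text
time: 31.48
tcp_pos: [0.6308, 0.1344, 0.0601]
eef_rot: [[-0.075, 0.997, 0.0], [0.997, 0.075, 0.0], [0.0, 0.0, -1.0]]
ft_force: [-0.6, 0.3, 0.7]
finger_gap: 0.504
finger_force: 0.0
```

Call:
move_arm(series=[{"dp": [0, 0, -0.12], "rot": [0, 0, 0]}, {"dp": [0, 0, -0.3], "rot": [0, 0, 0]}, {"dp": [0, 0, -0.5], "rot": [0, 0, 0]}, {"dp": [0, 0, -0.65], "rot": [0, 0, 0]}, {"dp": [0, 0, -0.65], "rot": [0, 0, 0]}])

```text
time: 32.1
tcp_pos: [0.6318, 0.1345, 0.226]
eef_rot: [[-0.075, 0.997, 0.005], [0.997, 0.075, 0.001], [0.0, 0.005, -1.0]]
ft_force: [0.6, -0.1, -0.1]
finger_gap: 0.501
finger_force: 0.0
```

Call:
move_arm(series=[{"dp": [0, -0.15, 0], "rot": [0, 0, 0.055]}, {"dp": [0, -0.35, 0], "rot": [0, 0, 0.11]}, {"dp": [0, -0.55, 0], "rot": [0, 0, 0.165]}, {"dp": [0, -0.75, 0], "rot": [0, 0, 0.22]}, {"dp": [0, -0.9, 0], "rot": [0, 0, 0.25]}])

```text
time: 32.72
tcp_pos: [0.4044, 0.1174, 0.2216]
eef_rot: [[0.655, 0.755, -0.001], [0.755, -0.655, 0.0], [-0.001, -0.001, -1.0]]
ft_force: [-0.8, -0.8, -0.3]
finger_gap: 0.5
finger_force: 0.0
```

```bash
python3 - <<'E'
from h import *
plan()
t=grab("top");s=grab("scene")
print("short..",rect_at(t,(216,203),.008,110),proj(t,[[.5685,.0659,0]]))
g=lambda d,u,v,w,h:cv2.resize(d["bgr"][v:v+h,u:u+w],(400,400),interpolation=cv2.INTER_CUBIC)
cv2.imwrite("pics/p6.png",np.hstack([g(t,332,155,50,50),g(s,205,245,60,60)]))
cv2.imwrite("pics/p7.png",np.hstack([g(t,150,150,130,130),g(s,255,145,120,120)]))
E
```

```text
t 32.73 [404.4 117.4 221.6  49.1] F [-0.8 -0.8 -0.3] gap 0.500 f 0.0
short.. (array([576.7, 130.3]), -85.74, (292.0, 168.2)) [[239.20818804 205.83146462]]
```

View pics/p6.png

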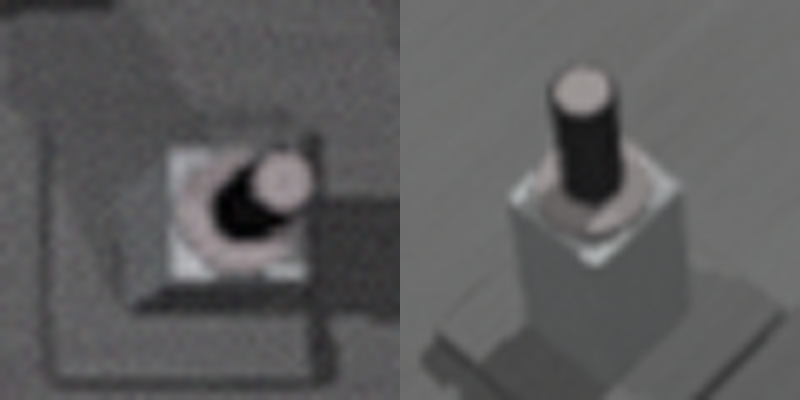

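View pics/p7.png

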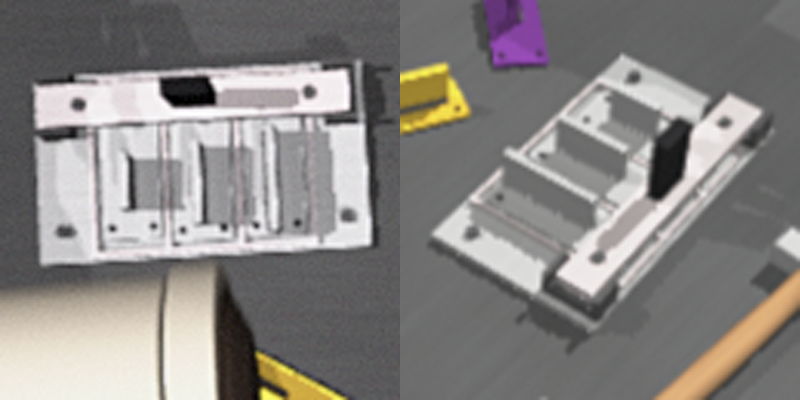

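p7: all three brackets in their pockets with the bar seated in both cradles. p6: probe cap at top (367,177) and scene (232,258); holder rim centre at top (361,181). Now I triangulate the probe and measure the web lines.

```bash
python3 - <<'E'
from h import *
t=grab("top");s=grab("scene")
def cap(d,u,v):
    w=d["bgr"][v-9:v+10,u-9:u+10].astype(int); m=(w.min(2)>110).astype(np.uint8)
    n,l,st,ce=cv2.connectedComponentsWithStats(m); k=l[9,9]; return (ce[k]+[u-9,v-9],st[k]) if k else None
a=cap(t,367,177);b=cap(s,232,258);print(a,b)
print("cap",tri(t,(367.1,177.2),s,(231.7,258.2)))
if a and b: print("cap mask",tri(t,a[0],s,b[0]))
print("cap on z148",plane(t,(367.1,177.2),.148),plane(s,(231.7,258.2),.148),"rim",plane(t,(361.2,181.1),.09))
# web top faces: predicted ends of web tops from release poses, z=52
for n,o,y,h in(("short",(562.4,193.5),4.3,(-46,2)),("med",(567.5,130.1),4.1,(-57,13)),("long",(571.9,66.3),4.3,(-68,24))):
    for x in h:
        p=fx(x+10,0,(*o,y)); print(n,x,np.round(proj(t,[[p[0]/1e3,p[1]/1e3,.052]])[0],1),np.round(proj(s,[[p[0]/1e3,p[1]/1e3,.052]])[0],1))
for r in(210,215,220,225): print(r,t["bgr"][r,185:255,1].tolist())
E
```

```text
(array([367., 177.]), array([ 6,  6,  7,  7, 37], dtype=int32)) (array([231.7826087 , 257.95652174]), array([ 5,  6,  8,  7, 46], dtype=int32))
cap (array([ 0.62665837, -0.25038146,  0.1486976 ]), [np.float64(0.26262469540489947), np.float64(0.25797756651218545)])
cap mask (array([ 0.62688073, -0.25006419,  0.14947374]), [np.float64(0.33324775068782164), np.float64(0.327282259401356)])
cap on z148 [ 0.62722222 -0.25010283  0.148     ] [ 0.62585106 -0.25044278  0.148     ] rim [ 0.62764964 -0.24981601  0.09      ]
short -46 [189.3 219. ] [317.9 169.3]
short 2 [188.5 200.6] [331.6 176.1]
med -57 [214.  221.6] [302.6 179.4]
med 13 [212.8 194.9] [322.8 189.9]
long -68 [239.  224.5] [286.2 190. ]
long 24 [237.1 189.5] [313.2 204.6]
210 [228, 223, 217, 221, 229, 235, 173, 51, 65, 128, 152, 151, 148, 147, 144, 151, 163, 139, 140, 138, 121, 135, 147, 151, 185, 202, 183, 209, 232, 238, 177, 78, 129, 152, 150, 152, 148, 144, 147, 151, 152, 138, 150, 141, 139, 150, 155, 184, 204, 203, 169, 132, 199, 227, 187, 112, 125, 153, 155, 146, 149, 146, 152, 140, 125, 134, 160, 156, 156, 150]
215 [221, 2
[... 348 characters left out ...]
3, 224, 224, 225, 224, 225, 227, 223, 225, 224, 225, 228, 230, 226, 223, 225, 227, 173, 180, 211, 158, 189, 229, 229, 225, 224, 226, 216, 226, 235, 167, 59, 114, 154, 155, 151, 150, 152, 154, 154, 122, 131, 153, 152, 141, 149, 160, 176, 218, 234, 223, 168, 200, 232, 226, 160, 111, 148, 158, 157, 150, 144, 143, 160, 133, 116, 152, 164, 154, 145]
225 [199, 165, 189, 219, 225, 225, 227, 226, 229, 225, 226, 227, 226, 227, 214, 218, 226, 187, 177, 231, 188, 168, 203, 167, 108, 165, 218, 231, 227, 226, 226, 229, 227, 227, 231, 235, 212, 177, 189, 216, 184, 146, 188, 237, 204, 194, 227, 232, 231, 233, 230, 214, 172, 163, 133, 99, 128, 164, 168, 154, 148, 153, 140, 141, 122, 132, 156, 165, 160, 155]
```

Cap height 148.7 mm (148 expected), rim and probe agree within 1 mm, and the web lines match the release poses. The short one reads about 1 mm towards -y. Going to the probe.

```bash
python3 - <<'E'
from h import *
plan((500,-50,215,4.25),(600,-220,200,4.25),(626.8,-250.2,180,4.25),(626.8,-250.2,104,4.25))
E
```

```text
t 32.92 [406.3 117.5 222.3  49.3] F [ 0.4 -0.5 -0.5] gap 0.496 f 0.0
[np.float64(-0.264), np.float64(0.721), np.float64(0.029)] rz 0.251 mm 192
[np.float64(0.349), np.float64(0.708), np.float64(0.06)] rz -0.0 mm 198
[np.float64(0.098), np.float64(0.128), np.float64(0.08)] rz -0.0 mm 45
[np.float64(0.0), np.float64(0.0), np.float64(0.304)] rz -0.0 mm 76
```

Call:
move_arm(series=[{"dp": [-0.05, 0.14, 0], "rot": [0, 0, 0.05]}, {"dp": [-0.1, 0.29, 0], "rot": [0, 0, 0.1]}, {"dp": [-0.16, 0.44, 0], "rot": [0, 0, 0.15]}, {"dp": [-0.21, 0.58, 0.02], "rot": [0, 0, 0.2]}, {"dp": [-0.264, 0.721, 0.029], "rot": [0, 0, 0.251]}], jaw=1)

```text
time: 33.55
tcp_pos: [0.5012, -0.0516, 0.2141]
eef_rot: [[0.998, 0.067, -0.001], [0.067, -0.998, 0.001], [-0.001, -0.001, -1.0]]
ft_force: [-0.6, -0.1, 0.1]
finger_gap: 0.999
finger_force: 0.0
```

Call:
move_arm(series=[{"dp": [0.07, 0.14, 0.01], "rot": [0, 0, 0]}, {"dp": [0.16, 0.32, 0.03], "rot": [0, 0, 0]}, {"dp": [0.25, 0.5, 0.05], "rot": [0, 0, 0]}, {"dp": [0.34, 0.66, 0.06], "rot": [0, 0, 0]}, {"dp": [0.4, 0.76, 0.06], "rot": [0, 0, 0]}])

```text
time: 34.17
tcp_pos: [0.6146, -0.2347, 0.198]
eef_rot: [[0.997, 0.072, -0.002], [0.072, -0.997, 0.001], [-0.002, -0.001, -1.0]]
ft_force: [-0.1, 1.6, 0.6]
finger_gap: 0.999
finger_force: 0.0
```

Call:
move_arm(series=[{"dp": [0.03, 0.04, 0], "rot": [0, 0, 0]}, {"dp": [0.046, 0.076, 0], "rot": [0, 0, 0]}, {"dp": [0.046, 0.076, 0.02], "rot": [0, 0, 0]}, {"dp": [0.046, 0.076, 0.04], "rot": [0, 0, 0]}, {"dp": [0.046, 0.076, 0.04], "rot": [0, 0, 0]}])

```text
time: 34.8
tcp_pos: [0.626, -0.2499, 0.19]
eef_rot: [[0.997, 0.072, -0.0], [0.072, -0.997, 0.0], [-0.0, -0.0, -1.0]]
ft_force: [0.1, -0.0, -0.7]
finger_gap: 0.996
finger_force: 0.0
```

Call:
move_arm(series=[{"dp": [0, 0, 0], "rot": [0, 0, 0]}, {"dp": [0, 0, 0], "rot": [0, 0, 0]}, {"dp": [0, 0, 0], "rot": [0, 0, 0]}, {"dp": [0, 0, 0], "rot": [0, 0, 0]}, {"dp": [0, 0, 0], "rot": [0, 0, 0]}])

```text
time: 35.42
tcp_pos: [0.6263, -0.2505, 0.1903]
eef_rot: [[0.997, 0.072, 0.0], [0.072, -0.997, 0.0], [0.0, -0.0, -1.0]]
ft_force: [0.0, 0.5, -0.6]
finger_gap: 1.0
finger_force: 0.0
```

```bash
python3 - <<'E'
from h import *
plan((626.8,-250.2,104,4.25))
E
```

```text
t 35.42 [ 626.3 -250.5  190.3    4.1] F [ 0.   0.5 -0.6] gap 1.000 f 0.0
[np.float64(0.002), np.float64(-0.001), np.float64(0.345)] rz -0.001 mm 86
```

Call:
move_arm(series=[{"dp": [0.002, -0.001, 0.08], "rot": [0, 0, 0]}, {"dp": [0.002, -0.001, 0.18], "rot": [0, 0, 0]}, {"dp": [0.002, -0.001, 0.27], "rot": [0, 0, 0]}, {"dp": [0.002, -0.001, 0.345], "rot": [0, 0, 0]}, {"dp": [0.002, -0.001, 0.345], "rot": [0, 0, 0]}])

```text
time: 36.05
tcp_pos: [0.6261, -0.2498, 0.102]
eef_rot: [[0.997, 0.072, -0.003], [0.072, -0.997, 0.001], [-0.002, -0.002, -1.0]]
ft_force: [-0.2, 0.5, 0.2]
finger_gap: 1.002
finger_force: 0.0
```

Call:
move_arm(series=[{"dp": [0, 0, 0], "rot": [0, 0, 0]}, {"dp": [0, 0, 0], "rot": [0, 0, 0]}, {"dp": [0, 0, 0], "rot": [0, 0, 0]}, {"dp": [0, 0, 0], "rot": [0, 0, 0]}, {"dp": [0, 0, 0], "rot": [0, 0, 0]}], jaw=-1, newtons=100)

```text
time: 36.67
tcp_pos: [0.627, -0.2504, 0.1047]
eef_rot: [[0.997, 0.072, 0.001], [0.072, -0.997, -0.0], [0.001, 0.0, -1.0]]
ft_force: [-0.6, 0.6, 6.2]
finger_gap: 0.236
finger_force: 97.5
```

Call:
move_arm(series=[{"dp": [0, 0, 0], "rot": [0, 0, 0]}, {"dp": [0, 0, 0], "rot": [0, 0, 0]}, {"dp": [0, 0, -0.08], "rot": [0, 0, 0]}, {"dp": [0, 0, -0.18], "rot": [0, 0, 0]}, {"dp": [0, 0, -0.28], "rot": [0, 0, 0]}])

```text
time: 37.3
tcp_pos: [0.6268, -0.2502, 0.176]
eef_rot: [[0.997, 0.072, 0.001], [0.072, -0.997, -0.0], [0.001, 0.0, -1.0]]
ft_force: [0.1, -0.2, -1.6]
finger_gap: 0.234
finger_force: 97.7
```

Call:
move_arm(series=[{"dp": [0, 0, -0.04], "rot": [0, 0, 0]}, {"dp": [0, 0, -0.12], "rot": [0, 0, 0]}, {"dp": [0, 0, -0.17], "rot": [0, 0, 0]}, {"dp": [0, 0, -0.17], "rot": [0, 0, 0]}, {"dp": [0, 0, -0.17], "rot": [0, 0, 0]}])

```text
time: 37.92
tcp_pos: [0.6266, -0.2501, 0.2156]
eef_rot: [[0.997, 0.072, -0.001], [0.072, -0.997, 0.001], [-0.001, -0.001, -1.0]]
ft_force: [-0.2, -0.5, -1.1]
finger_gap: 0.234
finger_force: 97.7
```

```bash
python3 - <<'E'
from h import *
plan()
s=bot.sense(); z=np.array(s["tcp_pos"]); d=grab("scene")
# steel nose/flange: where should tip, flange lie if the grasp is as planned?
for o in (-.0915,-.0135,0): print(o,proj(d,[z+[0,0,o]]).round(1))
p=proj(d,[z+[0,0,-.0915]])[0].astype(int)
print(p); cv2.imwrite("pics/p8.png",cv2.resize(d["bgr"][p[1]-70:p[1]+20,p[0]-50:p[0]+50],None,fx=6,fy=6,interpolation=cv2.INTER_CUBIC))
E
```

```text
t 37.92 [ 626.6 -250.1  215.6    4.1] F [-0.2 -0.5 -1.1] gap 0.234 f 97.7
-0.0915 [[232.8 264.7]]
-0.0135 [[230.2 242.8]]
0 [[229.7 238.8]]
[232 264]
```

```bash
cat >> h.py <<'E'
SEAM={"long":((571.9,66.3,4.3),-63,19),"medium":((567.5,130.1,4.1),-52,8),"short":((562.4,192.6,4.3),-41,-3)}
def seam(n,x,dy=0): return fx(x+10,8.5+dy,SEAM[n][0])
E
python3 - <<'E'
from h import *
a=seam("long",-63)
print({n:[np.round(seam(n,x),1) for x in SEAM[n][1:]] for n in SEAM})
plan((550,-90,200,4.25),(*a,165,4.25),(*a,125,4.25))
E
```

```text
{'long': [array([518.4,  70.8]), array([600.2,  77. ])], 'medium': [array([525. , 135.6]), array([584.8, 139.9])], 'short': [array([530.8, 198.8]), array([568.7, 201.6])]}
t 37.98 [ 626.5 -250.1  215.5    4.1] F [-0.2 -1.  -0.6] gap 0.231 f 97.7
[np.float64(-0.259), np.float64(-0.661), np.float64(0.062)] rz -0.001 mm 178
[np.float64(-0.078), np.float64(-0.651), np.float64(0.14)] rz -0.0 mm 168
[np.float64(0.0), np.float64(0.0), np.float64(0.16)] rz -0.0 mm 40
```

Call:
move_arm(series=[{"dp": [-0.03, -0.08, 0], "rot": [0, 0, 0]}, {"dp": [-0.09, -0.22, 0], "rot": [0, 0, 0]}, {"dp": [-0.16, -0.4, 0.03], "rot": [0, 0, 0]}, {"dp": [-0.22, -0.56, 0.05], "rot": [0, 0, 0]}, {"dp": [-0.259, -0.661, 0.062], "rot": [0, 0, 0]}])

```text
time: 38.6
tcp_pos: [0.5492, -0.0884, 0.2003]
eef_rot: [[0.997, 0.073, -0.001], [0.073, -0.997, 0.001], [-0.001, -0.001, -1.0]]
ft_force: [0.3, -0.5, -0.8]
finger_gap: 0.23
finger_force: 97.9
```

Call:
move_arm(series=[{"dp": [0, 0, 0], "rot": [0, 0, 0]}, {"dp": [0, 0, 0], "rot": [0, 0, 0]}, {"dp": [0, 0, 0], "rot": [0, 0, 0]}, {"dp": [0, 0, 0], "rot": [0, 0, 0]}, {"dp": [0, 0, 0], "rot": [0, 0, 0]}])

```text
time: 39.22
tcp_pos: [0.5504, -0.0904, 0.2009]
eef_rot: [[0.997, 0.071, -0.0], [0.071, -0.997, 0.0], [-0.0, -0.0, -1.0]]
ft_force: [0.3, -0.2, -1.0]
finger_gap: 0.231
finger_force: 98.0
```

```bash
python3 - <<'E'
from h import *
plan((*seam("long",-63),165,4.25))
z=np.array(bot.sense()["tcp_pos"]); d=grab("scene")
for o in (-.0927,-.0147,-.0087): print(o,proj(d,[z+[0,0,o]]).round(1))
p=proj(d,[z+[0,0,-.0927]])[0]; u,v=np.round(p).astype(int)
print(v-24,u-9);print(d["bgr"][v-24:v+6,u-9:u+10,1])
E
```

```text
t 39.23 [550.4 -90.4 200.9   4.1] F [ 0.3 -0.2 -1. ] gap 0.231 f 98.0
[np.float64(-0.082), np.float64(-0.652), np.float64(0.144)] rz -0.001 mm 168
-0.0927 [[257.8 212.7]]
-0.0147 [[257.  190.5]]
-0.0087 [[256.9 188.7]]
189 249
[[102  91  78  59  60  83  98  93  54  28  24  34  79 122 133 132 124 112
  109]
 [ 98  98  98  87  87  86  85  62  38  34  45  60 107 129 133 130 114 109
  110]
 [ 95  96 100 100  98  81  69  54  50  70  93 104 125 132 129 121 104 107
  110]
 [ 95  88  95  99  99  93  83  75  78 110 128 131 133 128 115 104 104 109
  110]
 [100  82  86  93  97 100  93  85 103 126 130 127 125 109  90  97 107 110
  112]
 [109  97  89  86  88  92  90  86 111 116 111 104 104  92  94 105 111 111
  111]
 [109 109 104  96  84  76  75  79  86  84  80  77  90  97 107 111 111 111
  110]
 [109 111 109 109  97  75  69  75  76  78  74  74  97 108 111 111 110 110
  110]
 [109 109 109 111 107  84  69  71  74  74  72  85 104 111 113 111 110 110
  110]
 [109 109 109 109 109  97  81  72  72  73  74  97 110 112 111 111 110 110
  110]
 [109 109 109 108 108 108  99  76  69  71  83 106 112 111 111 1
[... 857 characters left out ...]
 108 113 118 119 114 112 112 112 111 111 109
  113]
 [109 109 109 109 109 109 109 109 113 118 122 115 111 111 111 110 109 112
  138]
 [110 109 110 110 110 109 108 108 113 121 120 114 111 110 112 110 112 138
  185]
 [108 110 111 110 110 109 109 109 113 119 115 112 110 111 110 113 139 185
  218]
 [110 111 110 109 108 109 108 109 110 110 110 109 109 110 111 133 188 220
  222]
 [110 109 109 109 109 109 109 108 109 109 109 109 111 110 112 139 191 216
  220]
 [109 108 109 108 108 109 108 109 109 109 109 110 110 111 110 105 126 165
  191]
 [109 109 110 109 110 109 109 109 109 109 110 111 111 111 100  85  88 102
  127]
 [109 109 109 109 109 110 109 109 108 109 109 110 111 110  88  76  73  73
   90]]
```

Tip seen at about (258.6,213) against predicted (257.8,212.7), so the probe length and hold are as planned. Over to the start of the long seam.

Call:
move_arm(series=[{"dp": [-0.015, -0.12, 0.02], "rot": [0, 0, -0.001]}, {"dp": [-0.035, -0.3, 0.05], "rot": [0, 0, -0.001]}, {"dp": [-0.055, -0.48, 0.1], "rot": [0, 0, -0.001]}, {"dp": [-0.07, -0.6, 0.13], "rot": [0, 0, -0.001]}, {"dp": [-0.082, -0.654, 0.144], "rot": [0, 0, -0.001]}])

```text
time: 39.9
tcp_pos: [0.5177, 0.0728, 0.1648]
eef_rot: [[0.997, 0.076, -0.0], [0.076, -0.997, 0.0], [-0.0, -0.0, -1.0]]
ft_force: [0.3, 0.3, -1.0]
finger_gap: 0.235
finger_force: 98.1
```

Call:
move_arm(series=[{"dp": [0, 0, 0], "rot": [0, 0, 0]}, {"dp": [0, 0, 0.05], "rot": [0, 0, 0]}, {"dp": [0, 0, 0.1], "rot": [0, 0, 0]}, {"dp": [0, 0, 0.14], "rot": [0, 0, 0]}, {"dp": [0, 0, 0.14], "rot": [0, 0, 0]}])

```text
time: 40.52
tcp_pos: [0.5178, 0.0713, 0.129]
eef_rot: [[0.997, 0.074, -0.002], [0.074, -0.997, 0.0], [-0.002, -0.0, -1.0]]
ft_force: [0.4, 0.0, -1.4]
finger_gap: 0.233
finger_force: 98.1
```

Call:
move_arm(series=[{"dp": [0, 0, 0], "rot": [0, 0, 0]}, {"dp": [0, 0, 0], "rot": [0, 0, 0]}, {"dp": [0, 0, 0], "rot": [0, 0, 0]}, {"dp": [0, 0, 0], "rot": [0, 0, 0]}, {"dp": [0, 0, 0], "rot": [0, 0, 0]}])

```text
time: 41.15
tcp_pos: [0.5181, 0.0716, 0.1301]
eef_rot: [[0.997, 0.075, 0.0], [0.075, -0.997, 0.0], [0.0, -0.0, -1.0]]
ft_force: [0.3, -0.1, -1.8]
finger_gap: 0.234
finger_force: 98.1
```

```bash
python3 - <<'E'
from h import *
a=seam("long",-64,.4);b=seam("long",19.5,.4);plan((*a,111,4.25),(*b,111,4.25))
E
```

```text
t 41.15 [518.1  71.6 130.1   4.3] F [ 0.3 -0.1 -1.8] gap 0.234 f 98.1
[np.float64(-0.003), np.float64(0.002), np.float64(0.076)] rz 0.0 mm 19
[np.float64(0.334), np.float64(-0.0), np.float64(-0.0)] rz -0.0 mm 83
```

Call:
move_arm(series=[{"dp": [-0.003, 0.001, 0.02], "rot": [0, 0, 0]}, {"dp": [-0.003, 0.001, 0.04], "rot": [0, 0, 0]}, {"dp": [-0.003, 0.001, 0.06], "rot": [0, 0, 0]}, {"dp": [-0.003, 0.001, 0.07], "rot": [0, 0, 0]}, {"dp": [-0.003, 0.001, 0.076], "rot": [0, 0, 0]}])

```text
time: 41.78
tcp_pos: [0.5175, 0.0713, 0.1111]
eef_rot: [[0.997, 0.075, 0.0], [0.075, -0.997, 0.0], [0.0, -0.0, -1.0]]
ft_force: [-1.3, 0.6, 5.3]
finger_gap: 0.236
finger_force: 98.1
```

Call:
move_arm(series=[{"dp": [0, 0, 0], "rot": [0, 0, 0]}, {"dp": [0, 0, 0], "rot": [0, 0, 0]}, {"dp": [0, 0, 0], "rot": [0, 0, 0]}, {"dp": [0, 0, 0], "rot": [0, 0, 0]}, {"dp": [0, 0, 0], "rot": [0, 0, 0]}])

```text
time: 42.4
tcp_pos: [0.5174, 0.0713, 0.1111]
eef_rot: [[0.997, 0.075, 0.0], [0.075, -0.997, 0.0], [0.0, -0.0, -1.0]]
ft_force: [-0.5, 0.6, 2.4]
finger_gap: 0.238
finger_force: 98.1
```

```bash
python3 - <<'E'
from h import *
a=seam("long",-64,.4);b=seam("long",19.5,.4);plan((*b,111,4.25))
z=np.array(bot.sense()["tcp_pos"]); d=grab("scene")
p=proj(d,[z+[0,0,-.0927]])[0];print(p); u,v=np.round(p).astype(int)
cv2.imwrite("pics/p8.png",cv2.resize(d["bgr"][v-45:v+25,u-45:u+45],None,fx=8,fy=8,interpolation=cv2.INTER_CUBIC))
E
```

```text
t 42.40 [517.4  71.3 111.1   4.3] F [-0.5  0.6  2.4] gap 0.238 f 98.1
[np.float64(0.334), np.float64(0.001), np.float64(0.001)] rz 0.0 mm 83
[288.93590254 197.14253276]
```

View pics/p8.png

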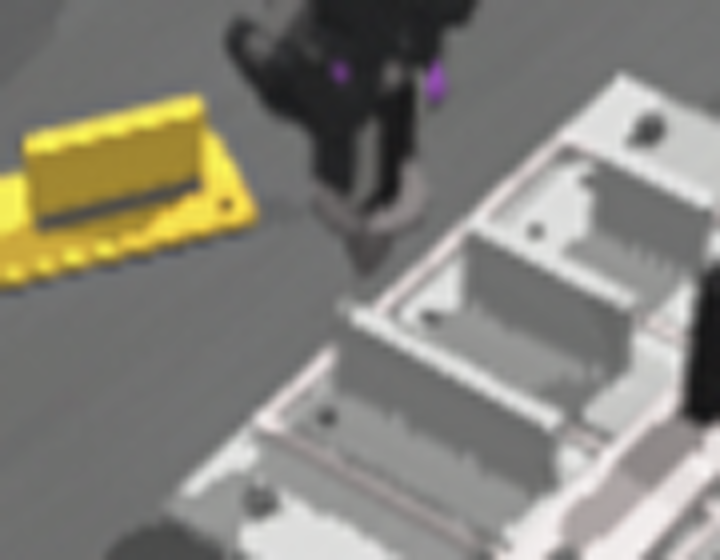

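The picture shows the nose just behind the long web's near end (tip hidden behind the web top at about (350,300)). The force went from -1.8 to +2.4 N, so it is lightly on the bead. I raise it slightly and trace at 20 mm/s.

Call:
move_arm(series=[{"dp": [0.01, 0, -0.002], "rot": [0, 0, 0]}, {"dp": [0.02, 0, -0.002], "rot": [0, 0, 0]}, {"dp": [0.03, 0, -0.002], "rot": [0, 0, 0]}, {"dp": [0.04, 0, -0.002], "rot": [0, 0, 0]}, {"dp": [0.05, 0, -0.002], "rot": [0, 0, 0]}])

```text
time: 43.08
tcp_pos: [0.5301, 0.0722, 0.1115]
eef_rot: [[0.997, 0.075, -0.0], [0.075, -0.997, 0.0], [-0.0, -0.0, -1.0]]
ft_force: [0.3, 0.5, -0.0]
finger_gap: 0.233
finger_force: 98.1
```

Call:
move_arm(series=[{"dp": [0.01, 0, 0], "rot": [0, 0, 0]}, {"dp": [0.02, 0, 0], "rot": [0, 0, 0]}, {"dp": [0.03, 0, 0], "rot": [0, 0, 0]}, {"dp": [0.04, 0, 0], "rot": [0, 0, 0]}, {"dp": [0.05, 0, 0], "rot": [0, 0, 0]}])

```text
time: 43.7
tcp_pos: [0.5425, 0.0731, 0.1116]
eef_rot: [[0.997, 0.075, -0.0], [0.075, -0.997, 0.0], [0.0, -0.0, -1.0]]
ft_force: [-0.5, -1.0, -1.5]
finger_gap: 0.234
finger_force: 98.1
```

```bash
python3 - <<'E'
from h import *
b=seam("long",19.5,.4);plan((*b,111,4.25))
E
```

```text
t 43.70 [542.5  73.1 111.6   4.3] F [-0.5 -1.  -1.5] gap 0.234 f 98.1
[np.float64(0.233), np.float64(0.0), np.float64(0.002)] rz 0.0 mm 58
```

Tracking well: light contact, 20 mm/s. Remaining 58 mm.

Call:
move_arm(series=[{"dp": [0.01, 0, 0], "rot": [0, 0, 0]}, {"dp": [0.02, 0, 0], "rot": [0, 0, 0]}, {"dp": [0.03, 0, 0], "rot": [0, 0, 0]}, {"dp": [0.04, 0, 0], "rot": [0, 0, 0]}, {"dp": [0.05, 0, 0], "rot": [0, 0, 0]}])

```text
time: 44.32
tcp_pos: [0.555, 0.0741, 0.1116]
eef_rot: [[0.997, 0.075, -0.0], [0.075, -0.997, 0.0], [-0.0, -0.0, -1.0]]
ft_force: [-0.2, 0.8, -1.2]
finger_gap: 0.231
finger_force: 98.1
```

Call:
move_arm(series=[{"dp": [0.01, 0, 0], "rot": [0, 0, 0]}, {"dp": [0.02, 0, 0], "rot": [0, 0, 0]}, {"dp": [0.03, 0, 0], "rot": [0, 0, 0]}, {"dp": [0.04, 0, 0], "rot": [0, 0, 0]}, {"dp": [0.05, 0, 0], "rot": [0, 0, 0]}])

```text
time: 44.95
tcp_pos: [0.5674, 0.075, 0.1116]
eef_rot: [[0.997, 0.075, -0.0], [0.075, -0.997, 0.0], [-0.0, -0.0, -1.0]]
ft_force: [-0.9, 0.1, -0.4]
finger_gap: 0.233
finger_force: 98.1
```

Call:
move_arm(series=[{"dp": [0.01, 0, 0], "rot": [0, 0, 0]}, {"dp": [0.02, 0, 0], "rot": [0, 0, 0]}, {"dp": [0.03, 0, 0], "rot": [0, 0, 0]}, {"dp": [0.04, 0, 0], "rot": [0, 0, 0]}, {"dp": [0.05, 0, 0], "rot": [0, 0, 0]}])

```text
time: 45.58
tcp_pos: [0.5799, 0.076, 0.1116]
eef_rot: [[0.997, 0.075, -0.0], [0.075, -0.997, 0.0], [-0.0, -0.0, -1.0]]
ft_force: [-0.6, 0.3, -0.2]
finger_gap: 0.235
finger_force: 98.1
```

Call:
move_arm(series=[{"dp": [0.01, 0, 0], "rot": [0, 0, 0]}, {"dp": [0.02, 0, 0], "rot": [0, 0, 0]}, {"dp": [0.03, 0, 0], "rot": [0, 0, 0]}, {"dp": [0.04, 0, 0], "rot": [0, 0, 0]}, {"dp": [0.05, 0, 0], "rot": [0, 0, 0]}])

```text
time: 46.2
tcp_pos: [0.5924, 0.0769, 0.1116]
eef_rot: [[0.997, 0.075, -0.0], [0.075, -0.997, 0.0], [-0.0, -0.0, -1.0]]
ft_force: [-1.1, -0.3, -1.8]
finger_gap: 0.237
finger_force: 98.1
```

Call:
move_arm(series=[{"dp": [0.01, 0, 0], "rot": [0, 0, 0]}, {"dp": [0.02, 0, 0], "rot": [0, 0, 0]}, {"dp": [0.03, 0, 0], "rot": [0, 0, 0]}, {"dp": [0.036, 0, 0], "rot": [0, 0, 0]}, {"dp": [0.036, 0, 0], "rot": [0, 0, 0]}])

```text
time: 46.82
tcp_pos: [0.6013, 0.0776, 0.1116]
eef_rot: [[0.997, 0.075, 0.0], [0.075, -0.997, 0.0], [0.0, -0.0, -1.0]]
ft_force: [0.1, -1.3, -1.1]
finger_gap: 0.233
finger_force: 98.1
```

```bash
python3 - <<'E'
from h import *
b=seam("long",19,.4);a=seam("medium",-53,.4);c=seam("medium",8.5,.4)
plan((*b,170,4.25),(*a,170,4.2),(*a,130,4.2),(*a,112,4.2),(*c,112,4.2))
print(b)
E
```

```text
t 46.83 [601.3  77.6 111.6   4.3] F [ 0.1 -1.3 -1.1] gap 0.233 f 98.1
[np.float64(-0.005), np.float64(0.0), np.float64(-0.234)] rz 0.0 mm 58
[np.float64(-0.287), np.float64(-0.256), np.float64(-0.0)] rz 0.0 mm 96
[np.float64(0.0), np.float64(0.0), np.float64(0.16)] rz -0.0 mm 40
[np.float64(0.0), np.float64(0.0), np.float64(0.072)] rz -0.0 mm 18
[np.float64(0.246), np.float64(0.0), np.float64(-0.0)] rz -0.0 mm 61
(np.float64(600.151058203474), np.float64(77.34933076633703))
```

Call:
move_arm(series=[{"dp": [0, 0, -0.03], "rot": [0, 0, 0]}, {"dp": [0, 0, -0.1], "rot": [0, 0, 0]}, {"dp": [0, 0, -0.18], "rot": [0, 0, 0]}, {"dp": [0, 0, -0.234], "rot": [0, 0, 0]}, {"dp": [0, 0, -0.234], "rot": [0, 0, 0]}])

```text
time: 47.45
tcp_pos: [0.6016, 0.0776, 0.1716]
eef_rot: [[0.997, 0.075, 0.002], [0.075, -0.997, 0.0], [0.002, 0.0, -1.0]]
ft_force: [0.3, -0.4, -1.1]
finger_gap: 0.233
finger_force: 98.1
```

Call:
move_arm(series=[{"dp": [-0.06, -0.05, 0], "rot": [0, 0, 0]}, {"dp": [-0.14, -0.12, 0], "rot": [0, 0, 0]}, {"dp": [-0.22, -0.2, 0], "rot": [0, 0, 0]}, {"dp": [-0.29, -0.255, 0], "rot": [0, 0, 0]}, {"dp": [-0.292, -0.256, 0], "rot": [0, 0, 0]}])

```text
time: 48.08
tcp_pos: [0.5222, 0.1369, 0.1701]
eef_rot: [[0.997, 0.076, -0.0], [0.076, -0.997, 0.0], [-0.0, -0.0, -1.0]]
ft_force: [0.1, 0.6, -1.8]
finger_gap: 0.238
finger_force: 98.1
```

Call:
move_arm(series=[{"dp": [0, 0, 0], "rot": [0, 0, 0]}, {"dp": [0, 0, 0.05], "rot": [0, 0, 0]}, {"dp": [0, 0, 0.1], "rot": [0, 0, 0]}, {"dp": [0, 0, 0.16], "rot": [0, 0, 0]}, {"dp": [0, 0, 0.16], "rot": [0, 0, 0]}])

```text
time: 48.7
tcp_pos: [0.5229, 0.1357, 0.1283]
eef_rot: [[0.997, 0.075, -0.003], [0.075, -0.997, -0.0], [-0.003, 0.0, -1.0]]
ft_force: [-0.7, 0.0, -1.7]
finger_gap: 0.238
finger_force: 98.1
```

Call:
move_arm(series=[{"dp": [0, 0, 0], "rot": [0, 0, 0]}, {"dp": [0, 0, 0], "rot": [0, 0, 0]}, {"dp": [0, 0, 0], "rot": [0, 0, 0]}, {"dp": [0, 0, 0], "rot": [0, 0, 0]}, {"dp": [0, 0, 0], "rot": [0, 0, 0]}])

```text
time: 49.32
tcp_pos: [0.5236, 0.1359, 0.1302]
eef_rot: [[0.997, 0.075, 0.0], [0.075, -0.997, 0.0], [0.0, -0.0, -1.0]]
ft_force: [0.5, -0.7, -1.5]
finger_gap: 0.237
finger_force: 98.1
```

```bash
python3 - <<'E'
from h import *
a=seam("medium",-53,.4);c=seam("medium",8.5,.4)
plan((*a,112,4.2),(*c,112,4.2))
t=grab("top")
for r in (210,220): print(r,t["bgr"][r,180:260,1].tolist())
E
```

```text
t 49.33 [523.6 135.9 130.2   4.3] F [ 0.5 -0.7 -1.5] gap 0.237 f 98.1
[np.float64(0.001), np.float64(0.0), np.float64(0.073)] rz 0.001 mm 18
[np.float64(0.246), np.float64(0.0), np.float64(-0.0)] rz -0.0 mm 61
210 [240, 240, 238, 240, 238, 240, 240, 239, 239, 239, 237, 238, 238, 238, 237, 236, 239, 239, 239, 240, 240, 232, 171, 150, 230, 245, 242, 240, 240, 241, 240, 240, 241, 240, 241, 244, 247, 211, 95, 55, 44, 49, 50, 34, 34, 34, 38, 30, 21, 60, 128, 155, 189, 205, 205, 176, 138, 201, 233, 187, 111, 131, 151, 153, 154, 152, 151, 147, 144, 124, 136, 158, 164, 153, 152, 151, 149, 150, 204, 230]
220 [220, 223, 220, 221, 223, 226, 222, 219, 218, 221, 221, 217, 218, 218, 218, 217, 218, 217, 217, 221, 209, 188, 169, 168, 235, 244, 242, 239, 241, 242, 240, 242, 242, 241, 242, 240, 244, 243, 179, 69, 54, 51, 33, 29, 36, 31, 31, 91, 118, 123, 151, 160, 158, 188, 202, 195, 143, 151, 169, 158, 105, 112, 154, 162, 157, 154, 141, 146, 158, 136, 116, 155, 168, 157, 156, 152, 153, 153, 150, 153]
```

Call:
move_arm(series=[{"dp": [0, 0, 0.02], "rot": [0, 0, 0]}, {"dp": [0, 0, 0.04], "rot": [0, 0, 0]}, {"dp": [0, 0, 0.06], "rot": [0, 0, 0]}, {"dp": [0, 0, 0.07], "rot": [0, 0, 0]}, {"dp": [0, 0, 0.074], "rot": [0, 0, 0]}])

```text
time: 50.0
tcp_pos: [0.5235, 0.1359, 0.1114]
eef_rot: [[0.997, 0.075, -0.0], [0.075, -0.997, 0.0], [-0.0, -0.0, -1.0]]
ft_force: [-0.5, 0.1, 0.3]
finger_gap: 0.235
finger_force: 98.1
```

Call:
move_arm(series=[{"dp": [0, 0, 0], "rot": [0, 0, 0]}, {"dp": [0, 0, 0], "rot": [0, 0, 0]}, {"dp": [0, 0, 0], "rot": [0, 0, 0]}, {"dp": [0, 0, 0], "rot": [0, 0, 0]}, {"dp": [0, 0, 0], "rot": [0, 0, 0]}])

```text
time: 50.62
tcp_pos: [0.5236, 0.1359, 0.1116]
eef_rot: [[0.997, 0.075, 0.0], [0.075, -0.997, 0.0], [0.0, -0.0, -1.0]]
ft_force: [-0.0, -0.6, -0.7]
finger_gap: 0.235
finger_force: 98.1
```

Call:
move_arm(series=[{"dp": [0.01, 0, 0], "rot": [0, 0, 0]}, {"dp": [0.02, 0, 0], "rot": [0, 0, 0]}, {"dp": [0.03, 0, 0], "rot": [0, 0, 0]}, {"dp": [0.04, 0, 0], "rot": [0, 0, 0]}, {"dp": [0.05, 0, 0], "rot": [0, 0, 0]}])

```text
time: 51.25
tcp_pos: [0.5362, 0.1369, 0.1116]
eef_rot: [[0.997, 0.075, -0.0], [0.075, -0.997, 0.0], [-0.0, -0.0, -1.0]]
ft_force: [0.2, -0.1, -1.0]
finger_gap: 0.234
finger_force: 98.1
```

Call:
move_arm(series=[{"dp": [0.01, 0, 0], "rot": [0, 0, 0]}, {"dp": [0.02, 0, 0], "rot": [0, 0, 0]}, {"dp": [0.03, 0, 0], "rot": [0, 0, 0]}, {"dp": [0.04, 0, 0], "rot": [0, 0, 0]}, {"dp": [0.05, 0, 0], "rot": [0, 0, 0]}])

```text
time: 51.88
tcp_pos: [0.5487, 0.1378, 0.1116]
eef_rot: [[0.997, 0.075, -0.0], [0.075, -0.997, 0.0], [-0.0, -0.0, -1.0]]
ft_force: [0.1, -0.2, -0.2]
finger_gap: 0.229
finger_force: 98.1
```

Call:
move_arm(series=[{"dp": [0.01, 0, 0], "rot": [0, 0, 0]}, {"dp": [0.02, 0, 0], "rot": [0, 0, 0]}, {"dp": [0.03, 0, 0], "rot": [0, 0, 0]}, {"dp": [0.04, 0, 0], "rot": [0, 0, 0]}, {"dp": [0.05, 0, 0], "rot": [0, 0, 0]}])

```text
time: 52.5
tcp_pos: [0.5611, 0.1387, 0.1116]
eef_rot: [[0.997, 0.075, -0.0], [0.075, -0.997, 0.0], [-0.0, -0.0, -1.0]]
ft_force: [-0.6, 0.1, -0.9]
finger_gap: 0.231
finger_force: 98.1
```

Call:
move_arm(series=[{"dp": [0.01, 0, 0], "rot": [0, 0, 0]}, {"dp": [0.02, 0, 0], "rot": [0, 0, 0]}, {"dp": [0.03, 0, 0], "rot": [0, 0, 0]}, {"dp": [0.04, 0, 0], "rot": [0, 0, 0]}, {"dp": [0.05, 0, 0], "rot": [0, 0, 0]}])

```text
time: 53.12
tcp_pos: [0.5736, 0.1396, 0.1116]
eef_rot: [[0.997, 0.075, 0.0], [0.075, -0.997, 0.0], [0.0, -0.0, -1.0]]
ft_force: [-0.0, -0.1, -0.5]
finger_gap: 0.235
finger_force: 98.1
```

Call:
move_arm(series=[{"dp": [0.01, 0, 0], "rot": [0, 0, 0]}, {"dp": [0.02, 0, 0], "rot": [0, 0, 0]}, {"dp": [0.03, 0, 0], "rot": [0, 0, 0]}, {"dp": [0.04, 0, 0], "rot": [0, 0, 0]}, {"dp": [0.05, 0, 0], "rot": [0, 0, 0]}])

```text
time: 53.75
tcp_pos: [0.5861, 0.1406, 0.1116]
eef_rot: [[0.997, 0.075, 0.0], [0.075, -0.997, 0.0], [0.0, -0.0, -1.0]]
ft_force: [-0.2, -0.3, -1.7]
finger_gap: 0.228
finger_force: 98.1
```

```bash
python3 - <<'E'
from h import *
c=seam("medium",8.5,.4);a=seam("short",-42,.4);e=seam("short",-2.5,.4)
plan((*c,170,4.25),(*a,170,4.25),(*a,130,4.25),(*a,111.6,4.25),(*e,111.6,4.25));print(c)
E
```

```text
t 53.75 [586.1 140.6 111.6   4.3] F [-0.2 -0.3 -1.7] gap 0.228 f 98.1
[np.float64(-0.003), np.float64(0.001), np.float64(-0.234)] rz 0.0 mm 58
[np.float64(-0.204), np.float64(-0.251), np.float64(-0.0)] rz -0.0 mm 81
[np.float64(0.0), np.float64(0.0), np.float64(0.16)] rz -0.0 mm 40
[np.float64(0.0), np.float64(0.0), np.float64(0.074)] rz -0.0 mm 18
[np.float64(0.158), np.float64(-0.0), np.float64(-0.0)] rz -0.0 mm 40
(np.float64(585.3163272296615), np.float64(140.29992568824008))
```

Now the short bracket.

Call:
move_arm(series=[{"dp": [0, 0, -0.03], "rot": [0, 0, 0]}, {"dp": [0, 0, -0.1], "rot": [0, 0, 0]}, {"dp": [0, 0, -0.18], "rot": [0, 0, 0]}, {"dp": [0, 0, -0.234], "rot": [0, 0, 0]}, {"dp": [0, 0, -0.234], "rot": [0, 0, 0]}])

```text
time: 54.38
tcp_pos: [0.5863, 0.1406, 0.1715]
eef_rot: [[0.997, 0.075, 0.002], [0.075, -0.997, 0.0], [0.002, -0.0, -1.0]]
ft_force: [-0.6, 0.3, -1.3]
finger_gap: 0.236
finger_force: 98.1
```

Call:
move_arm(series=[{"dp": [-0.04, -0.05, 0], "rot": [0, 0, 0]}, {"dp": [-0.1, -0.12, 0], "rot": [0, 0, 0]}, {"dp": [-0.16, -0.2, 0], "rot": [0, 0, 0]}, {"dp": [-0.207, -0.25, 0], "rot": [0, 0, 0]}, {"dp": [-0.207, -0.25, 0], "rot": [0, 0, 0]}])

```text
time: 55.0
tcp_pos: [0.5285, 0.2003, 0.1704]
eef_rot: [[0.997, 0.077, 0.0], [0.077, -0.997, 0.0], [0.0, -0.0, -1.0]]
ft_force: [-0.0, -0.1, -1.1]
finger_gap: 0.231
finger_force: 98.1
```

Call:
move_arm(series=[{"dp": [0, 0, 0], "rot": [0, 0, 0]}, {"dp": [0, 0, 0.05], "rot": [0, 0, 0]}, {"dp": [0, 0, 0.1], "rot": [0, 0, 0]}, {"dp": [0, 0, 0.16], "rot": [0, 0, 0]}, {"dp": [0, 0, 0.16], "rot": [0, 0, 0]}])

```text
time: 55.62
tcp_pos: [0.529, 0.1987, 0.1283]
eef_rot: [[0.997, 0.075, -0.003], [0.075, -0.997, -0.0], [-0.003, 0.0, -1.0]]
ft_force: [-0.5, 0.2, -1.5]
finger_gap: 0.232
finger_force: 98.1
```

Call:
move_arm(series=[{"dp": [0, 0, 0], "rot": [0, 0, 0]}, {"dp": [0, 0, 0], "rot": [0, 0, 0]}, {"dp": [0, 0, 0], "rot": [0, 0, 0]}, {"dp": [0, 0, 0], "rot": [0, 0, 0]}, {"dp": [0, 0, 0], "rot": [0, 0, 0]}])

```text
time: 56.25
tcp_pos: [0.5296, 0.1991, 0.1302]
eef_rot: [[0.997, 0.075, 0.0], [0.075, -0.997, 0.0], [0.0, -0.0, -1.0]]
ft_force: [-1.4, -0.5, -2.1]
finger_gap: 0.236
finger_force: 98.1
```

```bash
python3 - <<'E'
from h import *
a=seam("short",-42,.4);e=seam("short",-2.5,.4)
plan((*a,111.6,4.25),(*e,111.6,4.25))
E
```

```text
t 56.25 [529.6 199.1 130.2   4.3] F [-1.4 -0.5 -2.1] gap 0.236 f 98.1
[np.float64(0.001), np.float64(-0.0), np.float64(0.074)] rz 0.0 mm 19
[np.float64(0.158), np.float64(-0.0), np.float64(-0.0)] rz -0.0 mm 40
```

Call:
move_arm(series=[{"dp": [0, 0, 0.02], "rot": [0, 0, 0]}, {"dp": [0, 0, 0.04], "rot": [0, 0, 0]}, {"dp": [0, 0, 0.06], "rot": [0, 0, 0]}, {"dp": [0, 0, 0.07], "rot": [0, 0, 0]}, {"dp": [0, 0, 0.074], "rot": [0, 0, 0]}])

```text
time: 56.88
tcp_pos: [0.5296, 0.199, 0.1114]
eef_rot: [[0.997, 0.075, -0.0], [0.075, -0.997, 0.0], [-0.0, -0.0, -1.0]]
ft_force: [0.0, -0.7, -1.6]
finger_gap: 0.231
finger_force: 98.1
```

Call:
move_arm(series=[{"dp": [0, 0, 0], "rot": [0, 0, 0]}, {"dp": [0, 0, 0], "rot": [0, 0, 0]}, {"dp": [0, 0, 0], "rot": [0, 0, 0]}, {"dp": [0, 0, 0], "rot": [0, 0, 0]}, {"dp": [0, 0, 0], "rot": [0, 0, 0]}])

```text
time: 57.5
tcp_pos: [0.5296, 0.199, 0.1116]
eef_rot: [[0.997, 0.075, 0.0], [0.075, -0.997, 0.0], [0.0, -0.0, -1.0]]
ft_force: [-0.2, -0.7, -1.7]
finger_gap: 0.234
finger_force: 98.1
```

Call:
move_arm(series=[{"dp": [0.01, 0.001, 0.002], "rot": [0, 0, 0]}, {"dp": [0.02, 0.002, 0.002], "rot": [0, 0, 0]}, {"dp": [0.03, 0.002, 0.002], "rot": [0, 0, 0]}, {"dp": [0.04, 0.002, 0.002], "rot": [0, 0, 0]}, {"dp": [0.05, 0.002, 0.002], "rot": [0, 0, 0]}])

```text
time: 58.12
tcp_pos: [0.5423, 0.1995, 0.1111]
eef_rot: [[0.997, 0.075, -0.0], [0.075, -0.997, 0.0], [-0.0, -0.0, -1.0]]
ft_force: [-1.7, 1.3, 1.6]
finger_gap: 0.238
finger_force: 98.1
```

Call:
move_arm(series=[{"dp": [0.01, 0, 0], "rot": [0, 0, 0]}, {"dp": [0.02, 0, 0], "rot": [0, 0, 0]}, {"dp": [0.03, 0, 0], "rot": [0, 0, 0]}, {"dp": [0.04, 0, 0], "rot": [0, 0, 0]}, {"dp": [0.05, 0, 0], "rot": [0, 0, 0]}])

```text
time: 58.75
tcp_pos: [0.5547, 0.2004, 0.1111]
eef_rot: [[0.997, 0.075, -0.0], [0.075, -0.997, 0.0], [-0.0, -0.0, -1.0]]
ft_force: [-1.4, 1.4, 0.4]
finger_gap: 0.234
finger_force: 98.1
```

Call:
move_arm(series=[{"dp": [0.01, 0, 0], "rot": [0, 0, 0]}, {"dp": [0.02, 0, 0], "rot": [0, 0, 0]}, {"dp": [0.03, 0, 0], "rot": [0, 0, 0]}, {"dp": [0.04, 0, 0], "rot": [0, 0, 0]}, {"dp": [0.05, 0, 0], "rot": [0, 0, 0]}])

```text
time: 59.38
tcp_pos: [0.5672, 0.2014, 0.1111]
eef_rot: [[0.997, 0.075, -0.0], [0.075, -0.997, 0.0], [-0.0, -0.0, -1.0]]
ft_force: [-2.5, 0.7, 0.5]
finger_gap: 0.235
finger_force: 98.1
```

Call:
move_arm(series=[{"dp": [0.008, 0, 0], "rot": [0, 0, 0]}, {"dp": [0.012, 0, 0], "rot": [0, 0, 0]}, {"dp": [0.012, 0, 0], "rot": [0, 0, 0]}, {"dp": [0.012, 0, 0], "rot": [0, 0, 0]}, {"dp": [0.012, 0, 0], "rot": [0, 0, 0]}])

```text
time: 60.0
tcp_pos: [0.57, 0.2016, 0.1111]
eef_rot: [[0.997, 0.075, 0.0], [0.075, -0.997, 0.0], [0.0, -0.0, -1.0]]
ft_force: [-0.7, 1.0, 1.0]
finger_gap: 0.235
finger_force: 98.1
```

```bash
python3 - <<'E'
from h import *
plan((540,190,200,4.25),(550,-50,215,4.25),(627,-250.3,215,4.25),(627,-250.3,150,4.25),(627,-250.3,105.5,4.25)); print(seam("short",-3))
E
```

```text
t 60.00 [570.  201.6 111.1   4.3] F [-0.7  1.   1. ] gap 0.235 f 98.1
[np.float64(-0.123), np.float64(0.037), np.float64(-0.356)] rz 0.0 mm 95
[np.float64(-0.031), np.float64(0.96), np.float64(-0.06)] rz -0.0 mm 241
[np.float64(0.248), np.float64(0.822), np.float64(-0.0)] rz -0.0 mm 215
[np.float64(0.0), np.float64(0.0), np.float64(0.26)] rz -0.0 mm 65
[np.float64(0.0), np.float64(0.0), np.float64(0.178)] rz -0.0 mm 44
(np.float64(568.7429767566521), np.float64(201.60092472274778))
```

All three seams traced. Returning the probe.

Call:
move_arm(series=[{"dp": [0, 0, -0.04], "rot": [0, 0, 0]}, {"dp": [0, 0, -0.12], "rot": [0, 0, 0]}, {"dp": [0, 0, -0.22], "rot": [0, 0, 0]}, {"dp": [-0.06, 0.02, -0.33], "rot": [0, 0, 0]}, {"dp": [-0.123, 0.037, -0.4], "rot": [0, 0, 0]}])

```text
time: 60.62
tcp_pos: [0.54, 0.1898, 0.2129]
eef_rot: [[0.997, 0.075, 0.001], [0.075, -0.997, 0.0], [0.001, -0.0, -1.0]]
ft_force: [0.3, 0.0, -1.5]
finger_gap: 0.233
finger_force: 98.1
```

Call:
move_arm(series=[{"dp": [-0.005, 0.15, 0], "rot": [0, 0, 0]}, {"dp": [-0.01, 0.36, 0], "rot": [0, 0, 0]}, {"dp": [-0.02, 0.57, 0], "rot": [0, 0, 0]}, {"dp": [-0.03, 0.78, 0], "rot": [0, 0, 0]}, {"dp": [-0.031, 0.96, -0.016], "rot": [0, 0, 0]}])

```text
time: 61.25
tcp_pos: [0.55, -0.0519, 0.2156]
eef_rot: [[0.997, 0.074, 0.0], [0.074, -0.997, -0.0], [0.0, 0.0, -1.0]]
ft_force: [0.5, 1.2, -1.6]
finger_gap: 0.234
finger_force: 98.2
```

Call:
move_arm(series=[{"dp": [0.06, 0.2, 0], "rot": [0, 0, 0]}, {"dp": [0.12, 0.4, 0], "rot": [0, 0, 0]}, {"dp": [0.18, 0.6, 0], "rot": [0, 0, 0]}, {"dp": [0.23, 0.76, 0], "rot": [0, 0, 0]}, {"dp": [0.248, 0.822, 0], "rot": [0, 0, 0]}])

```text
time: 61.88
tcp_pos: [0.6278, -0.2524, 0.2149]
eef_rot: [[0.997, 0.073, -0.0], [0.073, -0.997, -0.0], [-0.0, 0.0, -1.0]]
ft_force: [0.3, 0.3, -1.3]
finger_gap: 0.231
finger_force: 98.2
```

Call:
move_arm(series=[{"dp": [0, 0, 0], "rot": [0, 0, 0]}, {"dp": [0, 0, 0], "rot": [0, 0, 0]}, {"dp": [0, 0, 0], "rot": [0, 0, 0]}, {"dp": [0, 0, 0], "rot": [0, 0, 0]}, {"dp": [0, 0, 0], "rot": [0, 0, 0]}])

```text
time: 62.5
tcp_pos: [0.6275, -0.2498, 0.2152]
eef_rot: [[0.997, 0.075, 0.0], [0.075, -0.997, 0.0], [0.0, 0.0, -1.0]]
ft_force: [-0.1, 0.1, -0.2]
finger_gap: 0.229
finger_force: 98.2
```

```bash
python3 - <<'E'
from h import *
plan((626.9,-250.3,150,4.15),(626.9,-250.3,105.5,4.15))
E
```

```text
t 62.50 [ 627.5 -249.8  215.2    4.3] F [-0.1  0.1 -0.2] gap 0.229 f 98.2
[np.float64(-0.003), np.float64(0.002), np.float64(0.261)] rz 0.001 mm 65
[np.float64(0.0), np.float64(0.0), np.float64(0.178)] rz -0.0 mm 44
```

Call:
move_arm(series=[{"dp": [-0.002, 0.002, 0.05], "rot": [0, 0, 0.001]}, {"dp": [-0.002, 0.002, 0.11], "rot": [0, 0, 0.001]}, {"dp": [-0.002, 0.002, 0.17], "rot": [0, 0, 0.001]}, {"dp": [-0.002, 0.002, 0.23], "rot": [0, 0, 0.001]}, {"dp": [-0.002, 0.002, 0.28], "rot": [0, 0, 0.001]}])

```text
time: 63.12
tcp_pos: [0.6269, -0.2506, 0.1437]
eef_rot: [[0.997, 0.072, -0.001], [0.072, -0.997, 0.0], [-0.001, -0.0, -1.0]]
ft_force: [0.2, 1.0, -1.4]
finger_gap: 0.23
finger_force: 98.2
```

Call:
move_arm(series=[{"dp": [0, 0, 0.03], "rot": [0, 0, 0]}, {"dp": [0, 0, 0.06], "rot": [0, 0, 0]}, {"dp": [0, 0, 0.1], "rot": [0, 0, 0]}, {"dp": [0, 0, 0.14], "rot": [0, 0, 0]}, {"dp": [0, 0, 0.148], "rot": [0, 0, 0]}])

```text
time: 63.75
tcp_pos: [0.6268, -0.2506, 0.1071]
eef_rot: [[0.997, 0.072, -0.001], [0.072, -0.997, 0.001], [-0.001, -0.001, -1.0]]
ft_force: [0.6, -0.3, -1.5]
finger_gap: 0.232
finger_force: 98.2
```

Call:
move_arm(series=[{"dp": [0, 0, 0.002], "rot": [0, 0, 0]}, {"dp": [0, 0, 0.004], "rot": [0, 0, 0]}, {"dp": [0, 0, 0.006], "rot": [0, 0, 0]}, {"dp": [0, 0, 0.006], "rot": [0, 0, 0]}, {"dp": [0, 0, 0.006], "rot": [0, 0, 0]}])

```text
time: 64.38
tcp_pos: [0.6271, -0.2507, 0.1066]
eef_rot: [[0.997, 0.072, 0.0], [0.072, -0.997, 0.0], [0.0, -0.0, -1.0]]
ft_force: [-0.4, -0.1, -1.6]
finger_gap: 0.232
finger_force: 98.2
```

Lower about 1 mm more, release gently, retreat.

Call:
move_arm(series=[{"dp": [0, 0, 0.002], "rot": [0, 0, 0]}, {"dp": [0, 0, 0.004], "rot": [0, 0, 0]}, {"dp": [0, 0, 0.005], "rot": [0, 0, 0]}, {"dp": [0, 0, 0.005], "rot": [0, 0, 0]}, {"dp": [0, 0, 0.005], "rot": [0, 0, 0]}])

```text
time: 65.0
tcp_pos: [0.6271, -0.2507, 0.1053]
eef_rot: [[0.997, 0.072, 0.0], [0.072, -0.997, 0.0], [0.0, -0.0, -1.0]]
ft_force: [0.1, -0.3, -1.9]
finger_gap: 0.232
finger_force: 98.2
```

Call:
move_arm(series=[{"dp": [0, 0, 0], "rot": [0, 0, 0]}, {"dp": [0, 0, 0], "rot": [0, 0, 0]}, {"dp": [0, 0, 0], "rot": [0, 0, 0]}, {"dp": [0, 0, 0], "rot": [0, 0, 0]}, {"dp": [0, 0, 0], "rot": [0, 0, 0]}], jaw=0.5)

```text
time: 65.62
tcp_pos: [0.6271, -0.2507, 0.1053]
eef_rot: [[0.997, 0.072, -0.0], [0.072, -0.997, 0.0], [-0.0, -0.0, -1.0]]
ft_force: [-0.3, -0.4, 0.2]
finger_gap: 0.753
finger_force: 0.0
```

Call:
move_arm(series=[{"dp": [0, 0, -0.08], "rot": [0, 0, 0]}, {"dp": [0, 0, -0.2], "rot": [0, 0, 0]}, {"dp": [0, 0, -0.35], "rot": [0, 0, 0]}, {"dp": [0, 0, -0.5], "rot": [0, 0, 0]}, {"dp": [0, 0, -0.6], "rot": [0, 0, 0]}])

```text
time: 66.25
tcp_pos: [0.6272, -0.2508, 0.2591]
eef_rot: [[0.997, 0.072, 0.003], [0.072, -0.997, -0.001], [0.003, 0.002, -1.0]]
ft_force: [0.6, -0.4, -0.8]
finger_gap: 0.75
finger_force: 0.0
```

Call:
move_arm(series=[{"dp": [-0.15, 0, 0], "rot": [0, 0, 0]}, {"dp": [-0.35, 0, 0], "rot": [0, 0, 0]}, {"dp": [-0.55, 0, 0], "rot": [0, 0, 0]}, {"dp": [-0.75, 0, 0], "rot": [0, 0, 0]}, {"dp": [-0.9, 0, 0], "rot": [0, 0, 0]}])

```text
time: 66.88
tcp_pos: [0.401, -0.2667, 0.257]
eef_rot: [[0.997, 0.072, 0.001], [0.072, -0.997, -0.001], [0.001, 0.001, -1.0]]
ft_force: [-0.1, -0.7, 0.9]
finger_gap: 0.746
finger_force: 0.0
```

Call:
move_arm(series=[{"dp": [0, 0.1, 0], "rot": [0, 0, 0]}, {"dp": [0, 0.25, 0], "rot": [0, 0, 0]}, {"dp": [0, 0.4, 0], "rot": [0, 0, 0]}, {"dp": [0, 0.4, 0], "rot": [0, 0, 0]}, {"dp": [0, 0.4, 0], "rot": [0, 0, 0]}])

```text
time: 67.5
tcp_pos: [0.4101, -0.3667, 0.2557]
eef_rot: [[0.997, 0.072, 0.0], [0.072, -0.997, 0.0], [0.0, -0.0, -1.0]]
ft_force: [0.5, 0.3, -1.6]
finger_gap: 0.751
finger_force: 0.0
```

```bash
python3 - <<'E'
from h import *
plan()
t=grab("top");s=grab("scene")
def cap(d,u,v):
    w=d["bgr"][v-9:v+10,u-9:u+10].astype(int); m=(w.min(2)>110).astype(np.uint8)
    n,l,st,ce=cv2.connectedComponentsWithStats(m); k=l[9,9]; return (ce[k]+[u-9,v-9],st[k]) if k else None
a=cap(t,367,177);b=cap(s,232,258);print(a,b)
if a and b: print("cap",tri(t,a[0],s,b[0]))
print("fixture+bar",rect_at(t,(216,203),.008,110))
for r in (210,215,220): print(r,t["bgr"][r,187:196,1].tolist(),t["bgr"][r,211:219,1].tolist(),t["bgr"][r,235:244,1].tolist())
g=lambda d,u,v,w,h:cv2.resize(d["bgr"][v:v+h,u:u+w],(400,400),interpolation=cv2.INTER_CUBIC)
cv2.imwrite("pics/end.png",np.hstack([g(t,150,110,250,250),g(s,190,130,200,200)]))
E
```

```text
t 67.50 [ 410.1 -366.7  255.7    4.1] F [ 0.5  0.3 -1.6] gap 0.751 f 0.0
(array([367.03030303, 177.24242424]), array([ 6,  6,  7,  7, 33], dtype=int32)) (array([231.88571429, 258.14285714]), array([ 6,  6,  7,  7, 35], dtype=int32))
cap (array([ 0.62669133, -0.25009117,  0.14863566]), [np.float64(0.1848331021127217), np.float64(0.18153350745256402)])
fixture+bar (array([576.8, 130.6]), -85.8, (292.6, 168.4))
210 [208, 216, 218, 220, 160, 49, 60, 108, 133] [192, 216, 236, 243, 183, 93, 134, 163] [177, 143, 205, 239, 198, 122, 131, 164, 162]
215 [210, 218, 221, 221, 161, 63, 38, 99, 128] [225, 224, 234, 241, 176, 67, 130, 160] [189, 137, 197, 240, 242, 188, 128, 159, 163]
220 [210, 208, 213, 207, 211, 210, 208, 210, 210] [234, 228, 231, 240, 178, 69, 121, 161] [234, 182, 206, 238, 240, 165, 121, 162, 161]
```

The probe cap is back at its original position and height (148.6 mm), and the web edges read the same pixels as before tracing. Handing in.

```bash
python3 -c "
from cell import order
print(order.close_job())"
```

```text
the job is handed in; nothing more can be done
None
```

I handed the job in at about 67 s: all three brackets are in pockets with tails away, the bar is on its cradles, the welds were traced long, medium, short, and the probe is back in its holder. No score came back.

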